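Lock a connector into a ratchet scissor clamp

TASK

Set up the connector in the bench's locking scissor clamp so that its contacts can be worked on: the clamp is parked shut and empty, so press its loose ring handle sideways (down, towards the bench) until the ratchet teeth part, swing it wide open and let it come up again. Stand the connector, nose still up, on the black bed between the jaws and slide it gently until one of its two plain sides lies flush against the fixed jaw's pad. Then push the handle shut until the ratchet holds the connector by itself, about two clicks after the jaw has met it, firm but not so hard that the plastic cracks; never force the engaged teeth open, and leave the other things alone.

Things in the scene. Friction and masses are not known exactly. Their poses are not given: they have to be found in the camera images.
- clamp: Locking scissor clamp, like a large needle holder, screwed to the bench, 210 mm long. Origin on the bench under its pivot screw; x from pivot to jaws, y to the fixed handle's side, z up. Offsets (x, y, z) in mm below are in this frame. Fixed half: ring handle at (-126, 33, 40) and right jaw. Moving half: right ring handle and left jaw. Base plate 10 high, x -44 to 86, y -66 to 42.
- bed (a point): Where to set the connector's centre line down when the clamp is open: (59, 4, 30), on top of the black bed block (x 42 to 78, y -28 to 26). Fully open, the gap between the jaws there reaches from y = -14 or less to y = 22. From there slide the connector towards -y until it lies flush against the pad, 7 to 21 mm, felt as a few N; left standing free, it gets twisted by the closing jaw.
- handle: Moving handle (shank, ring, pawl); turns on the pivot, towards +y to close; hinge friction 0.5 N at the ring, stays where left. It bends down elastically, about 1 N per mm at the ring, stop at 6.5 mm; from 3 mm down the ratchet teeth are clear of each other, so press 5 mm and keep it down while swinging out. Angle 0 is fully open (a stop); parked 0.46 to 0.56 rad closed.
- ring (a point): Centre of the moving ring handle: flat ring, 34 mm outside, 7 mm thick, filled for gripping; take it from above across its outside or push its outside edge. 130 mm from the pivot, 40 mm above the bench. Fully open it stands at (-93, -91); at 0.52 rad at (-126, -33), 32 mm clear of the other ring. Nothing lies under it.
- rack: Curved toothed rack of the ratchet, on the fixed handle, 95 mm from the pivot, teeth down: 16 teeth, 1.7 mm high, pitch 0.025 rad (3.3 mm at the ring), from 0.22 to 0.62 rad. A click takes 1 to 2 N at the ring. Pulling the engaged teeth open with over 22 N at the ring (30 N on the teeth) strips them. Origin as the clamp's.
- moving_jaw: Moving left jaw (it carries the handle). The shank is springy: once the connector touches jaw tip and pad, each further click adds 8 N of grip and 4 N of push at the ring. Pushing the ring until it resists with a steady 9 N and letting go leaves 6 to 18 N of grip; 11 N and more cracks the housing (25 N of grip). Origin as the clamp's; pose turns with the pivot.
- jaw_tip (a point): Axis of the moving jaw's rubber tip, a vertical roller, 12 mm across, 14 mm high, 40 mm above the bench; at (54, 28) when open, near (60, -3) at 0.52 rad. Opposite it, on the fixed right jaw, a flat rubber pad 24 mm wide, its face at x = 60 and y = -28 to -14: its adjusting screw is left differently each time and not measured, so the jaws meet the connector anywhere from 0.24 to 0.48 rad.
- connector: Plastic connector standing nose up on the bench, 49 mm tall, 15 g: black housing 30 mm tall, 22 x 18 mm, thin latch on one 22 mm face; on it a grey nose 19 mm tall, 16 x 12 mm. Origin half-way up, in the face opposite the latch. Own x level, across the 22 mm (nose 16 mm) between the two plain sides that the jaws take; y down; z level, to the latch; centre line 9 mm along z.
- housing (a point): Centre of the connector's black housing, on its centre line, 15 mm above its lower end.
- glue_bottle: white bottle with a red nozzle, 41 mm across, 105 mm tall; bystander
- gauge_block: steel gauge block, 12x35x30 mm; bystander
- brass_weight: brass weight with a knob, 33 mm across, 40 mm tall; bystander
- screwdriver: screwdriver lying flat, 171 mm long; bystander

How it is judged:
On the way, in this order (a step that is already met when the one before it is completed fails the run):
1. the clamp has been released and swung wide open (y of jaw_tip in the frame of clamp above 0.022 m), for 0.2 s.
2. the connector stands on the bed between the jaws, let go (x of housing in the frame of clamp between 0.048 and 0.072 m and y of housing in the frame of clamp between -0.019 and 0.021 m and z of connector in the frame of clamp between 0.051 and 0.058 m and angle between connector's own y axis and vertical above 2.99 rad and contact force between the fingers and connector below 0.2 N), for 0.2 s.
At the end, for the whole second after the job is handed in: The connector stands upright (within 0.15 rad), nose up, on the bed (within 3 mm), its centre line within 12 mm of x = 60 mm in the clamp's frame, plain sides square to the jaws (within 0.2 rad), at rest, and the clamp, locked by its own ratchet, grips it with 4 to 21 N (x of housing in the frame of clamp between 0.048 and 0.072 m and z of connector in the frame of clamp between 0.051 and 0.058 m and angle between connector's own y axis and vertical above 2.99 rad and angle between the x axis of connector and the y axis of clamp, either way round below 0.2 rad and contact force between moving_jaw and connector between 4 and 21 N and linear speed of connector below 0.01 m/s); the robot touches nothing.
It fails at once if the connector's housing is cracked: squeezed by the jaw with more than 25 N (contact force between moving_jaw and connector above 25 N).
It fails at once if the ratchet teeth are stripped: more than 30 N between them (contact force between rack and handle above 30 N).
It fails at once if the connector is tipped over (more than 45 degrees) (angle between connector's own y axis and vertical below 2.356 rad).
It fails at once if another thing on the bench is moved by more than 30 mm (distance of any of glue_bottle, gauge_block, brass_weight, screwdriver from where it was at the start of the episode above 0.03 m).
It also fails if it takes over 72 s, if anything falls off the work surface, if the arm or the gripper's body presses on something with over 40 N, if the wrist force passes 120 N, or if a joint passes its speed limit or range.

ROBOT

A 7-joint arm with a two-finger parallel gripper is mounted at the origin on a cart in front of the work surface, level with it; the furniture and walls round the work are solid. World frame = base frame: x ahead of the robot, y to its left, z up, the work surface at z = 0. Lengths are in m, angles in rad, forces in N, time in s.
With the tool pointing down it reaches from about 0.35 to 0.9 m from the base axis. Payload 8.1 kg.
Tool frame: the origin (TCP) lies midway between the tips of the shut fingers; the grasp point (between the pads) lies 19 mm behind it; x points along the fingers, y is the direction in which the jaws open and shut, and the axes are right-handed (so a half turn about x gives the same grasp; the last joint's range is limited). The gripper opens to 92 mm and grips with 3 to 60 N. Pads are 19 mm wide; open, the fingers measure 130 mm over their backs; the gripper's body (75 mm by 190 mm) begins 47 mm behind the grasp point.
Start: joints at [-1.315, 0.434, 0.025, 1.573, -0.012, 1.134, -0.075], TCP at [0.219, 0.585, 0.227] pointing down, gripper open.
Joint ranges: [-2.62, 2.62], [-0.44, 2.09], [-1.27, 1.32], [0.08, 2.57], [-1.32, 4.46], [0.12, 2], [-2.74, 2.74]. Speed limits (rad/s): [2.22, 2.22, 3.01, 3.01, 3.14, 3.14, 3.14].

INTERFACE

Orientations are given as a rotation vector (axis times angle).
In Python, from rig import arm gives the robot as it stands.
- The arm moves only by the shell command python3 -m jog 'ROWS' [FORCE]. ROWS is JSON, a list of rows, each an object of numbers: "claw": the finger opening in cm, from 0 to 9.18; "x", "y", "z": the shift along the world's x, y, z in cm; "ax", "ay", "az": the turn, a rotation vector about the world's x, y, z in rad. In form: [{"claw": .., "x": .., "y": .., "z": .., "ax": .., "ay": .., "az": ..}, ...]. A call has 1 to 12 rows; each row shifts and turns the pose as measured when the row begins; what a row does not reach is not made up. A row lasts 1/8 s, in which the tool goes at most 62.5 mm and 10.7 degrees, less where a joint would pass 70% of its speed; a pose out of reach is approached as far as the arm can. A call is refused whole if a number of a shift passes 6.25 or a number of a turn 0.188, either way. A call with a gripper value outside its range is refused whole. The fingers move at their own pace and stop on an object; FORCE is the grip in N (left out, the last holds). Time passes only in rows, so rows that do not move let the fingers close. It gives the time, the measured TCP pose, the force and the opening at its end, in the units of the state.
- arm.get_state(): the state, without advancing time (a new reading comes with each control period).
- arm.snapshot(name): name is "side" or "top"; returns the picture (480x640x3 uint8, red, green, blue); there is no depth.
- arm.get_calibration(name): a dict with "K" (3x3 intrinsics, pixels), "rvec" (rotation vector, rad) and "tvec" (3), from world to camera coordinates, as OpenCV has them. Camera axes: x right, y down, z forward; pixel columns grow to the right and rows downward; lengths in m; the calibration is good to about 2 mm. A picture is of the moment at which its call begins. get_calibration takes no time and is no camera call.
- arm.finish_job(): hands the job in, once; it reports no verdict.
The state is a dict: "time": time; "joint_positions": joint angles; "qvel": joint speeds; "joint_torque": joint torques, N m; "tcp_pos": TCP position; "tcp_rot": TCP orientation; "ft_force": force on the tool from outside, world axes, zero at the start; "ft_torque": the same for the moment, N m; "gripper_width": opening from 0.0 (shut) to 1.0 (fully open).
Only numpy, scipy, OpenCV 4.12 (cv2) and the standard library are available. Lean on these libraries where they do the work, as an engineer would, in place of code of your own. Each camera call takes 0.05 s, during which the arm holds its last target.

## Working session

There is one attempt and no reset: what is moved stays moved. The work goes in short steps, Python scripts to look and compute and a shell command to move; the robot and the scene stay as the last step left them, time stands still between calls to the robot, and variables do not carry over. Pictures are saved under pics/ and viewed, and the job is handed in when it is done.

```bash
ls; mkdir -p pics
cat > h.py <<'E'
import numpy as np,cv2
from rig import arm
def cal(n):
    c=arm.get_calibration(n);K=np.array(c["K"],float);R=cv2.Rodrigues(np.array(c["rvec"],float))[0];t=np.array(c["tvec"],float).ravel()
    return K,R,t
def snap(n,name):
    im=arm.snapshot(n);cv2.imwrite(f"pics/{name}.png",cv2.cvtColor(im,cv2.COLOR_RGB2BGR));return im
def onz(n,u,v,z):
    K,R,t=cal(n);d=R.T@np.linalg.inv(K)@np.array([u,v,1.]);o=-R.T@t
    return o+d*(z-o[2])/d[2]
def proj(n,p):
    K,R,t=cal(n);q=K@(R@np.asarray(p,float)+t);return q[:2]/q[2]
def tri(u1,u2):
    A=[]
    o=[];D=[]
    for n,(u,v) in (("top",u1),("side",u2)):
        K,R,t=cal(n);d=R.T@np.linalg.inv(K)@np.array([u,v,1.]);d/=np.linalg.norm(d);o.append(-R.T@t);D.append(d)
    M=sum(np.eye(3)-np.outer(d,d) for d in D);b=sum((np.eye(3)-np.outer(d,d))@c for d,c in zip(D,o))
    return np.linalg.solve(M,b)
def st():
    s=arm.get_state()
    for k in("time","tcp_pos","tcp_rot","ft_force","gripper_width","joint_positions"):print(k,np.round(s[k],4))
    return s
E
python3 - <<'E'
from h import *
snap("top","t0");snap("side","s0");st()
for n in("top","side"):
    K,R,t=cal(n);print(n,K[0,0],-R.T@t,R[2])
E
```

```text
pics
time 0.1
tcp_pos [0.2194 0.5847 0.226 ]
tcp_rot [ 0.2804  1.5525 -0.2828]
ft_force [-1.073  -0.2295 -0.2551]
gripper_width 0.9977
joint_positions [-1.3146  0.4352  0.025   1.574  -0.0116  1.134  -0.0751]
top 613.9827582525506 [ 0.51471594 -0.06343841  1.12936668] [ 0.07669251  0.03037067 -0.99659213]
side 457.88134524921037 [0.6202855  0.6260072  0.63724836] [-0.02181585 -0.75358593 -0.6569873 ]
```

View pics/t0.png

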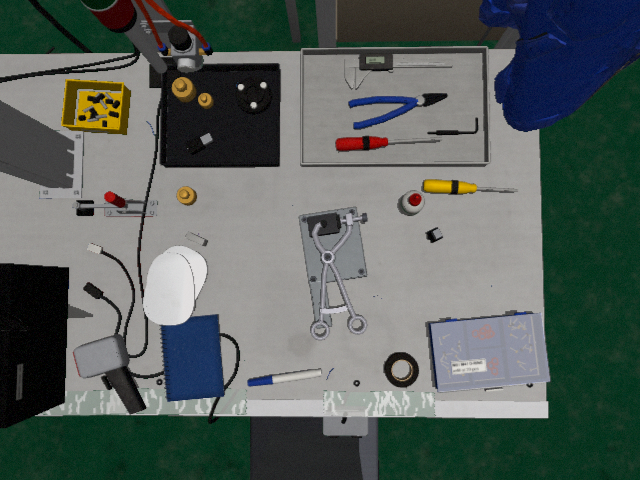

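View pics/s0.png

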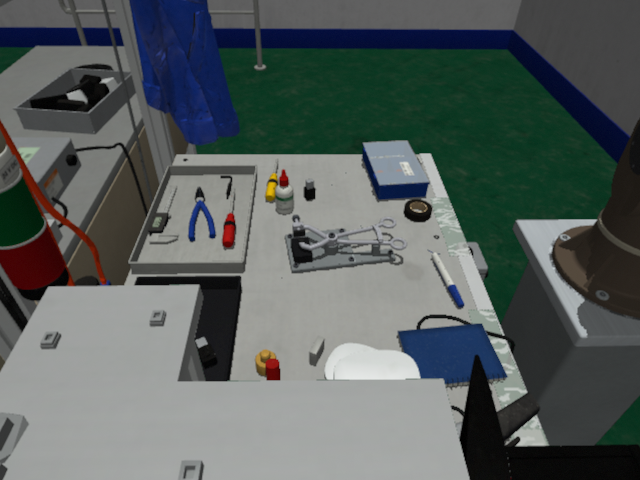

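Run:
```python
from h import *
a=cv2.imread("pics/t0.png");b=cv2.imread("pics/s0.png")
cv2.imwrite("pics/t0c.png",cv2.resize(a[195:350,290:460],None,fx=4.5,fy=3.85*1,interpolation=2) if 0 else cv2.resize(a[195:345,290:460],None,fx=4,fy=4,interpolation=2))
cv2.imwrite("pics/s0c.png",cv2.resize(b[165:285,260:420],None,fx=5,fy=5,interpolation=2))
print(onz("top",0,0,0),onz("top",327,257,.045),onz("top",357,323,.04),onz("top",319,330,.04),onz("top",434,235,.049))
```

```text
[1.0659683  0.58563561 0.        ] [ 0.56551727 -0.0468828   0.045     ] [ 0.44954918 -0.09941024  0.04      ] [ 0.43720533 -0.03256522  0.04      ] [ 0.60370795 -0.23491027  0.049     ]
```

View pics/t0c.png

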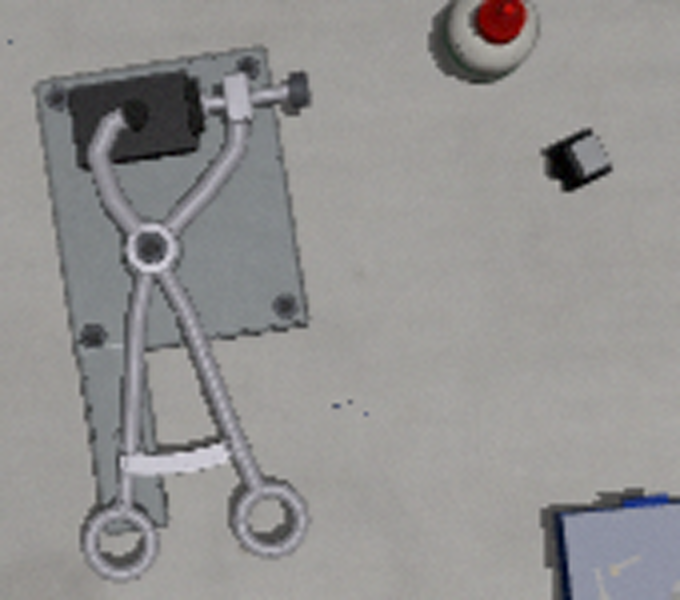

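View pics/s0c.png

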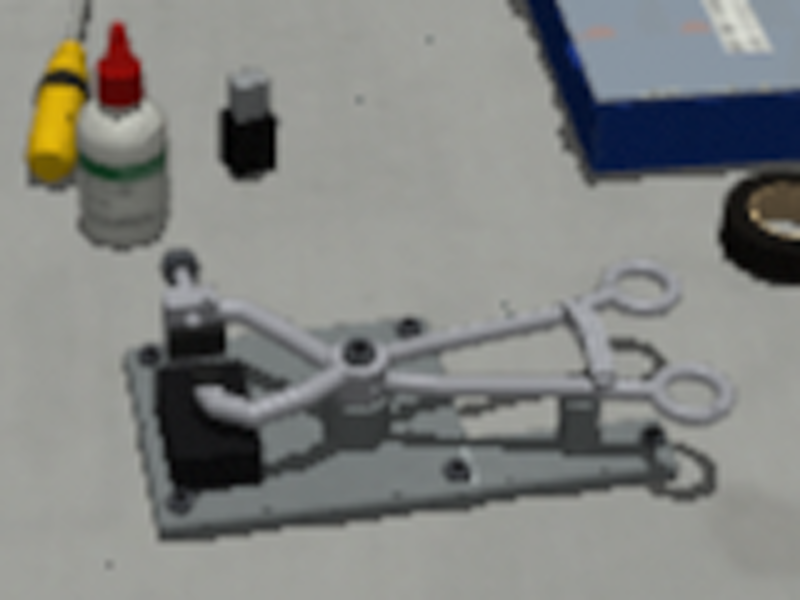

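Run:
```python
from h import *
T=lambda x,y:((x+.5)/4-.5+290,(y+.5)/4-.5+195)
S=lambda x,y:((x+.5)/5-.5+260,(y+.5)/5-.5+165)
pts={}
for n,a,b in (("pivot",(150,248),(358,350)),("fring",(120,542),(691,393)),("mring",(269,517),(641,287)),("fastener",(93,335),(457,468))):
    p=tri(T(*a),S(*b));print(n,p,proj("top",p)-T(*a),proj("side",p)-S(*b))
for z,n,a in ((.04,"fr",(120,542)),(.04,"mr",(269,517)),(.05,"piv",(150,248))):print(n,onz("top",*T(*a),z))
# clamp fit: plate corners at z=.01 (86,42),(86,-66),(-44,-66) and fixed ring
W=[onz("top",*T(*a),.01)[:2] for a in((38,82),(267,47),(309,320))]+[onz("top",*T(120,542),.04)[:2]]
C=np.array([(86,42),(86,-66),(-44,-66),(-126,33)])/1000
W=np.array(W);cm,wm=C.mean(0),W.mean(0)
H=(C-cm).T@(W-wm);a=np.arctan2(H[0,1]-H[1,0],H[0,0]+H[1,1])
R=np.array([[np.cos(a),-np.sin(a)],[np.sin(a),np.cos(a)]]);t=wm-R@cm
print("yaw",a,"t",t,"res mm",1000*(W-(C@R.T+t)))
mr=onz("top",*T(269,517),.04)[:2];m=R.T@(mr-t);print("mring in clamp",m)
phi=np.arctan2(m[1],m[0]);phi0=np.arctan2(-91,-93)
print("angle",(phi0-phi)%(2*np.pi))
for n,c in(("bed",(.059,.004)),("ropen",(-.093,-.091)),("tip",(.054,.028)),("padface",(.06,-.021))):print(n,R@c+t)
```

```text
pivot [ 0.56647217 -0.04731482  0.05352424] [ 0.04618713 -0.39706153] [0.35784653 0.03834194]
fring [ 0.43734613 -0.03376962  0.04238152] [ 0.02212742 -0.1071924 ] [0.09900996 0.00729521]
mring [ 0.44800438 -0.09907603  0.0423341 ] [-0.01698987  0.09219067] [-0.08018276 -0.00589569]
fastener [ 0.52819375 -0.02077886  0.01512945] [ 0.00024357 -0.00164146] [0.00152781 0.00015422]
fr [ 0.43698947 -0.03366559  0.04      ]
mr [ 0.44802203 -0.09918318  0.04      ]
piv [ 0.56594282 -0.04717987  0.05      ]
yaw 0.14803768140112655 t [ 0.56643487 -0.0479757 ] res mm [[-1.11367589 -1.50310277]
 [-1.28647018  0.25339004]
 [ 2.35626617  0.99397011]
 [ 0.04387989  0.25574263]]
mring in clamp [-0.12467067 -0.03318179]
angle 0.5144039035557335
bed [ 0.62419956 -0.0353171 ]
ropen [ 0.48787435 -0.15169766]
tip [ 0.61571431 -0.01231709]
padface [ 0.62887607 -0.05989616]
```

```bash
python3 - <<'E'
from h import *
s=arm.get_state();R=cv2.Rodrigues(np.array(s["tcp_rot"]))[0];print(R.round(3))
E
python3 -m jog '[{"z":3},{"y":-6,"x":1.5,"z":0.5},{"y":-6,"x":2},{"y":-6,"x":2},{"y":-6,"x":2},{"y":-6,"x":2}]'
```

```text
[[-0.     0.351  0.936]
 [-0.001  0.936 -0.351]
 [-1.    -0.001  0.   ]]invalid input at $[0]: expected keys claw, x, y, z, ax, ay, az
```

```bash
python3 -m jog '[{"claw":9,"x":0,"y":0,"z":3,"ax":0,"ay":0,"az":0},{"claw":9,"x":1.5,"y":-6,"z":0,"ax":0,"ay":0,"az":-0.18},{"claw":9,"x":2,"y":-6,"z":0,"ax":0,"ay":0,"az":-0.18},{"claw":9,"x":2,"y":-6,"z":0,"ax":0,"ay":0,"az":-0.18},{"claw":9,"x":2,"y":-6,"z":0,"ax":0,"ay":0,"az":-0.18},{"claw":9,"x":2,"y":-6,"z":0,"ax":0,"ay":0,"az":-0.18},{"claw":9,"x":2,"y":-6,"z":0,"ax":0,"ay":0,"az":-0.18},{"claw":9,"x":2,"y":-6,"z":0,"ax":0,"ay":0,"az":-0.18}]'; python3 -c "
from h import *
st()"
```

```text
time: 1.1
tcp_pos: [0.3491, 0.1685, 0.2537]
tcp_rot: [1.268, 1.175, -1.27]
ft_force: [0.9, 1.0, -0.1]
gripper_width: 0.981
time 1.1
tcp_pos [0.3491 0.1685 0.2537]
tcp_rot [ 1.2682  1.175  -1.2704]
ft_force [ 0.9124  0.9636 -0.1494]
gripper_width 0.981
joint_positions [-9.8820e-01 -8.5000e-03  4.0950e-01  2.0799e+00 -1.3000e-03  1.0715e+00
 -6.5880e-01]
```

```bash
cat >> h.py <<'E'
def pose():
    s=arm.get_state();R=cv2.Rodrigues(np.array(s["tcp_rot"]))[0]
    print("t",s["time"],"p mm",np.round(np.array(s["tcp_pos"])*1000,1),"yaw_y",round(np.arctan2(R[1,1],R[0,1]),3),"tilt",np.round(R[:2,0],3),"F",np.round(s["ft_force"],2),"w mm",round(s["gripper_width"]*91.8,1),"q",np.round(s["joint_positions"],2))
E
python3 -m jog '[{"claw":5.2,"x":2,"y":-5,"z":-1,"ax":0,"ay":0,"az":-0.18},{"claw":5.2,"x":2,"y":-5,"z":-1,"ax":0,"ay":0,"az":-0.18},{"claw":5.2,"x":2,"y":-5,"z":-2,"ax":0,"ay":0,"az":-0.18},{"claw":5.2,"x":2,"y":-5,"z":-3,"ax":0,"ay":0,"az":-0.18},{"claw":5.2,"x":1,"y":-5,"z":-3,"ax":0,"ay":0,"az":-0.18},{"claw":5.2,"x":0,"y":0,"z":0,"ax":0,"ay":0,"az":-0.18},{"claw":5.2,"x":0,"y":0,"z":0,"ax":0,"ay":0,"az":0}]'; python3 -c "
from h import *
pose()"
```

```text
time: 1.98
tcp_pos: [0.4407, -0.0949, 0.1517]
tcp_rot: [2.027, 0.374, -2.015]
ft_force: [0.1, 0.6, -0.5]
gripper_width: 0.572
t 1.975 p mm [440.7 -94.9 151.7] yaw_y -1.204 tilt [0.006 0.   ] F [ 0.07  0.58 -0.45] w mm 52.5 q [-0.55  0.29  0.81  2.13 -0.29  0.83 -0.77]
```

```bash
python3 -m jog '[{"claw":5.0,"x":0.73,"y":-0.42,"z":-3,"ax":0,"ay":0,"az":0.04},{"claw":5.0,"x":0,"y":0,"z":-3,"ax":0,"ay":0,"az":0},{"claw":5.0,"x":0,"y":0,"z":-2.5,"ax":0,"ay":0,"az":0},{"claw":5.0,"x":0,"y":0,"z":0,"ax":0,"ay":0,"az":0}]'
python3 - <<'E'
from h import *
pose()
a=snap("top","t1");b=snap("side","s1")
cv2.imwrite("pics/s1c.png",cv2.resize(cv2.imread("pics/s1.png")[150:290,260:440],None,fx=4,fy=4,interpolation=2))
E
```

```text
time: 2.48
tcp_pos: [0.4494, -0.0954, 0.0657]
tcp_rot: [1.991, 0.438, -1.973]
ft_force: [-0.2, 0.4, -0.2]
gripper_width: 0.543
t 2.475 p mm [449.4 -95.4  65.7] yaw_y -1.137 tilt [0.008 0.003] F [-0.22  0.37 -0.21] w mm 49.8 q [-0.4   0.45  0.65  2.19 -0.47  0.63 -0.54]
```

View pics/s1c.png

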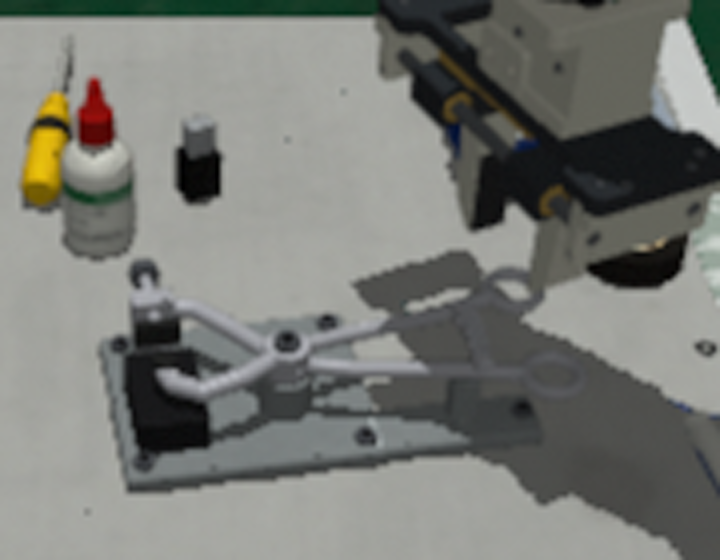

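```bash
python3 -m jog '[{"claw":5.0,"x":-0.15,"y":-0.35,"z":0,"ax":0,"ay":0,"az":0},{"claw":5.0,"x":0,"y":0,"z":-2,"ax":0,"ay":0,"az":0},{"claw":5.0,"x":0,"y":0,"z":-1.7,"ax":0,"ay":0,"az":0},{"claw":5.0,"x":0,"y":0,"z":0,"ax":0,"ay":0,"az":0}]'; python3 -c "
from h import *
pose()"
```

```text
time: 3.08
tcp_pos: [0.4523, -0.0995, 0.0337]
tcp_rot: [1.999, 0.439, -1.959]
ft_force: [0.4, 0.2, 0.5]
gripper_width: 0.542
t 3.075 p mm [452.3 -99.5  33.7] yaw_y -1.134 tilt [0.02  0.004] F [0.41 0.23 0.47] w mm 49.8 q [-0.33  0.5   0.58  2.21 -0.54  0.55 -0.47]
```

```bash
python3 -m jog '[{"claw":5.0,"x":-0.5,"y":0,"z":-0.6,"ax":0,"ay":0.02,"az":0},{"claw":5.0,"x":0,"y":0,"z":0,"ax":0,"ay":0,"az":0}]';python3 -c "
from h import *
pose()"; python3 -m jog '[{"claw":3.0,"x":0,"y":0,"z":0,"ax":0,"ay":0,"az":0},{"claw":3.0,"x":0,"y":0,"z":0,"ax":0,"ay":0,"az":0},{"claw":3.0,"x":0,"y":0,"z":0,"ax":0,"ay":0,"az":0}]' 15; python3 -c "
from h import *
pose()"
```

```text
time: 3.32
tcp_pos: [0.4479, -0.0996, 0.0289]
tcp_rot: [1.982, 0.444, -1.979]
ft_force: [-0.4, -0.0, -0.7]
gripper_width: 0.542
t 3.325 p mm [447.9 -99.6  28.9] yaw_y -1.133 tilt [0.    0.004] F [-0.38 -0.04 -0.72] w mm 49.7 q [-0.33  0.51  0.58  2.21 -0.54  0.56 -0.47]
time: 3.7
tcp_pos: [0.4485, -0.0999, 0.0296]
tcp_rot: [1.982, 0.444, -1.978]
ft_force: [-0.2, -0.5, -0.9]
gripper_width: 0.364
t 3.7 p mm [448.5 -99.9  29.6] yaw_y -1.133 tilt [0.002 0.003] F [-0.24 -0.46 -0.88] w mm 33.5 q [-0.33  0.51  0.58  2.21 -0.54  0.56 -0.47]
```

```bash
python3 -m jog '[{"claw":3.0,"x":0,"y":0,"z":-0.5,"ax":0,"ay":0,"az":0},{"claw":3.0,"x":0,"y":0,"z":-0.1,"ax":0,"ay":0,"az":0}]' 20; python3 -c "
from h import *
pose()"
```

```text
time: 3.95
tcp_pos: [0.4486, -0.1, 0.0236]
tcp_rot: [1.983, 0.444, -1.977]
ft_force: [-1.4, -1.3, 4.9]
gripper_width: 0.359
t 3.95 p mm [ 448.6 -100.    23.6] yaw_y -1.133 tilt [0.002 0.003] F [-1.4  -1.27  4.94] w mm 33.0 q [-0.32  0.52  0.57  2.21 -0.55  0.55 -0.46]
```

```bash
python3 -m jog '[{"claw":3.0,"x":0.33,"y":-0.76,"z":0,"ax":0,"ay":0,"az":0.064},{"claw":3.0,"x":0.41,"y":-0.72,"z":0,"ax":0,"ay":0,"az":0.064}]' 20; python3 -c "
from h import *
pose()"
```

```text
time: 4.2
tcp_pos: [0.4563, -0.1147, 0.0236]
tcp_rot: [1.902, 0.559, -1.897]
ft_force: [-1.6, -0.4, 6.1]
gripper_width: 0.363
t 4.2 p mm [ 456.3 -114.7   23.6] yaw_y -1.001 tilt [0.002 0.004] F [-1.57 -0.38  6.09] w mm 33.3 q [-0.26  0.53  0.53  2.18 -0.51  0.55 -0.34]
```

```bash
python3 -m jog '[{"claw":3.0,"x":0.44,"y":-0.70,"z":0,"ax":0,"ay":0,"az":0.064},{"claw":3.0,"x":0.47,"y":-0.68,"z":0.05,"ax":0,"ay":0,"az":0.064},{"claw":3.0,"x":0.53,"y":-0.64,"z":0,"ax":0,"ay":0,"az":0.064},{"claw":3.0,"x":0.56,"y":-0.60,"z":0,"ax":0,"ay":0,"az":0.064}]' 20; python3 -c "
from h import *
pose()"
```

```text
time: 4.7
tcp_pos: [0.4777, -0.1416, 0.0244]
tcp_rot: [1.733, 0.77, -1.725]
ft_force: [-0.9, 0.3, 4.7]
gripper_width: 0.356
t 4.7 p mm [ 477.7 -141.6   24.4] yaw_y -0.737 tilt [0.002 0.005] F [-0.94  0.3   4.69] w mm 32.7 q [-0.15  0.54  0.45  2.11 -0.44  0.58 -0.12]
```

Well past the teeth; continue to the stop, then come up.

```bash
python3 -m jog '[{"claw":3.0,"x":0.57,"y":-0.55,"z":0,"ax":0,"ay":0,"az":0.06},{"claw":3.0,"x":0.4,"y":-0.35,"z":0,"ax":0,"ay":0,"az":0.03}]' 20; python3 -c "
from h import *
pose()"
```

```text
time: 4.95
tcp_pos: [0.4879, -0.1503, 0.0245]
tcp_rot: [1.671, 0.839, -1.662]
ft_force: [-1.2, 2.5, 4.6]
gripper_width: 0.361
t 4.95 p mm [ 487.9 -150.3   24.5] yaw_y -0.643 tilt [0.002 0.007] F [-1.18  2.47  4.56] w mm 33.2 q [-0.11  0.55  0.43  2.08 -0.41  0.59 -0.04]
```

```bash
python3 -m jog '[{"claw":3.0,"x":0.15,"y":-0.15,"z":0,"ax":0,"ay":0,"az":0},{"claw":3.0,"x":0,"y":0,"z":0.5,"ax":0,"ay":0,"az":0},{"claw":3.0,"x":0,"y":0,"z":0,"ax":0,"ay":0,"az":0}]' 20; python3 -c "
from h import *
pose()"
python3 -m jog '[{"claw":5.0,"x":0,"y":0,"z":0,"ax":0,"ay":0,"az":0},{"claw":5.0,"x":0,"y":0,"z":0,"ax":0,"ay":0,"az":0},{"claw":5.0,"x":0,"y":0,"z":0,"ax":0,"ay":0,"az":0},{"claw":5.0,"x":0,"y":0,"z":4,"ax":0,"ay":0,"az":0},{"claw":5.0,"x":0,"y":0,"z":5,"ax":0,"ay":0,"az":0},{"claw":5.0,"x":0,"y":-3,"z":4,"ax":0,"ay":0,"az":0}]'
python3 - <<'E'
from h import *
pose()
a=snap("top","t2")
cv2.imwrite("pics/t2c.png",cv2.resize(cv2.imread("pics/t2.png")[195:345,290:460],None,fx=4,fy=4,interpolation=2))
E
```

```text
time: 5.32
tcp_pos: [0.4884, -0.1508, 0.0291]
tcp_rot: [1.67, 0.841, -1.665]
ft_force: [-0.1, 1.3, 0.6]
gripper_width: 0.357
t 5.325 p mm [ 488.4 -150.8   29.1] yaw_y -0.643 tilt [-0.001  0.008] F [-0.07  1.31  0.61] w mm 32.8 q [-0.12  0.55  0.43  2.07 -0.41  0.61 -0.04]
time: 6.08
tcp_pos: [0.4866, -0.1793, 0.1595]
tcp_rot: [1.665, 0.845, -1.67]
ft_force: [1.5, -0.2, -0.3]
gripper_width: 0.545
t 6.075 p mm [ 486.6 -179.3  159.5] yaw_y -0.642 tilt [-0.007  0.008] F [ 1.46 -0.23 -0.31] w mm 50.0 q [-0.18  0.37  0.57  1.94 -0.26  0.91 -0.12]
```

View pics/t2c.png

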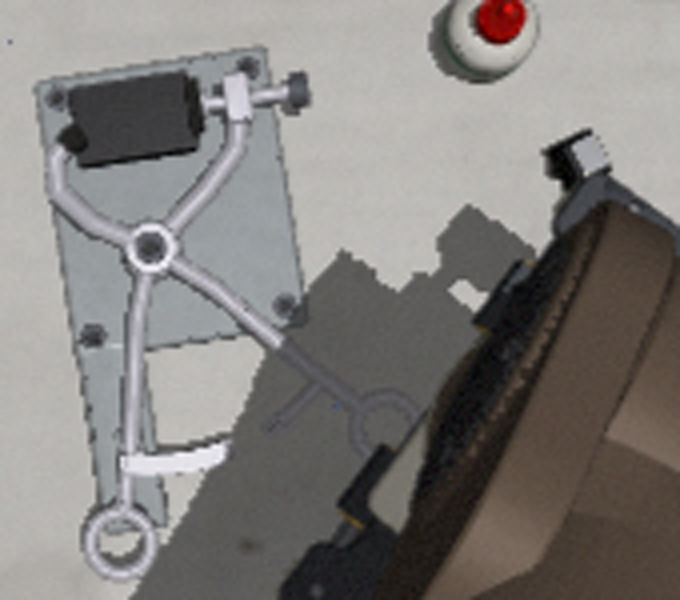

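Run:
```python
from h import *
T=lambda x,y:((x+.5)/4-.5+290,(y+.5)/4-.5+195)
p=onz("top",*T(75,137),.047)[:2];a=.148;R=np.array([[np.cos(a),-np.sin(a)],[np.sin(a),np.cos(a)]])
print("tip clamp",R.T@(p-[.5664,-.048]))
A=cv2.resize(cv2.imread("pics/t0.png")[220:250,418:453],None,fx=16,fy=16,interpolation=0)
B=cv2.resize(cv2.imread("pics/s0.png")[174:204,300:320],None,fx=16,fy=16,interpolation=0)
c=np.zeros((480,900,3),np.uint8);c[:480,:560]=A;c[:,570:890]=B
cv2.imwrite("pics/con.png",c[:,:890][:, :800] if 0 else cv2.resize(c,(800,427)))
```

```text
tip clamp [0.0534219  0.02643682]
```

View pics/con.png

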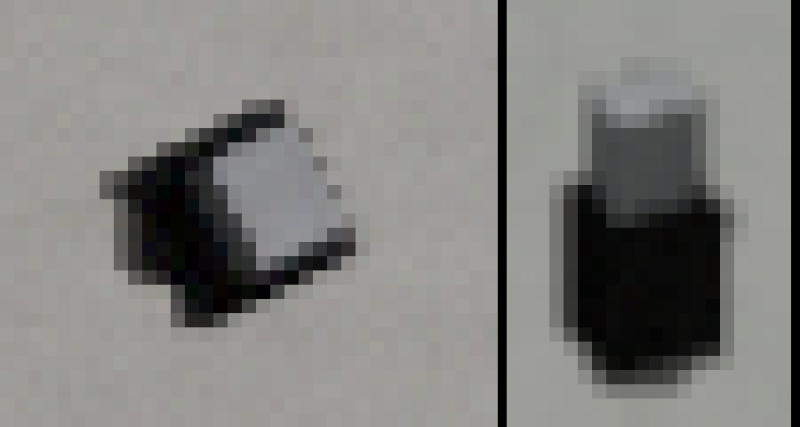

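Run:
```python
from h import *
a=cv2.cvtColor(cv2.imread("pics/t0.png"),cv2.COLOR_BGR2RGB).astype(int)
b=cv2.cvtColor(cv2.imread("pics/s0.png"),cv2.COLOR_BGR2RGB).astype(int)
# connector masks by upscaled
u=cv2.resize(a[220:250,418:453].astype(np.uint8),None,fx=8,fy=8,interpolation=cv2.INTER_CUBIC).astype(int)
d=u.mean(2); sub=(u[...,2]-u[...,0])
print(a[235,434],a[222,420],a[233,438])
dark=(d<75).astype(np.uint8)
cs=cv2.findContours(dark,0,2)[0];c=max(cs,key=cv2.contourArea);print("dark",cv2.minAreaRect(c))
hull=cv2.fillPoly(np.zeros_like(dark),[cv2.convexHull(c)],1)
nose=(((sub>2)&(d>105)).astype(np.uint8))*cv2.dilate(hull,np.ones((5,5)))
nose=cv2.morphologyEx(nose,cv2.MORPH_OPEN,np.ones((15,15)))
cs=cv2.findContours(nose,0,2)[0];c=max(cs,key=cv2.contourArea);r=cv2.minAreaRect(c);print("nose",r)
box=(cv2.boxPoints(r)+.5)/8-.5+[418,220]
P=np.array([onz("top",*q,.049)[:2] for q in box]);print(P.round(4));
for i in range(4):
    e=P[(i+1)%4]-P[i];print(np.linalg.norm(e)*1000,np.degrees(np.arctan2(e[1],e[0])))
print("ctr",P.mean(0))
v=np.zeros((240,560,3),np.uint8);v[:,:280]=u[...,::-1];v[:,280:]=u[...,::-1];v[:,280:][nose>0]=(0,255,0);v[:,280:][dark>0]=(255,0,0)
cv2.imwrite("pics/con2.png",v)
# bottle
red=((a[...,0]>140)&(a[...,1]<70)&(a[...,2]<70)).astype(np.uint8);red[:,:395]=0;red[:,430:]=0;red[:180]=0;m=cv2.moments(red);q=(m["m10"]/m["m00"],m["m01"]/m["m00"]);print("bottle",q,onz("top",*q,.1))
```

```text
[66 66 68] [160 159 156] [142 142 144]
dark ((124.93831634521484, 123.88025665283203), (100.58881378173828, 117.93728637695312), 62.74467086791992)
nose ((153.9656219482422, 110.15129089355469), (68.54486846923828, 45.28913497924805), 57.80426788330078)
[[ 0.6104 -0.2317]
 [ 0.6157 -0.2402]
 [ 0.6029 -0.248 ]
 [ 0.5976 -0.2395]]
9.975026708922877 -57.917911925663745
14.983755675699266 -148.71916804400513
9.963736544800273 122.07015411972293
14.981526909666723 31.323896000349432
ctr [ 0.60663947 -0.2398572 ]
bottle (417.3333333333333, 197.33333333333334) [ 0.66317205 -0.19984519  0.1       ]
```

View pics/con2.png

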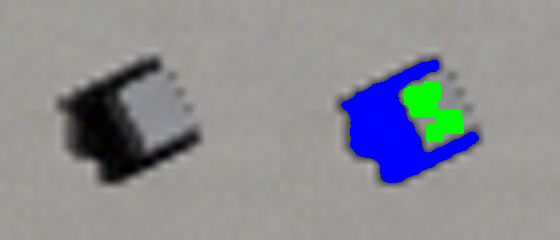

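Run:
```python
from h import *
D=lambda x,y:np.array([x/.8889/16-.5+418,y/.8889/16-.5+220])
N=[D(213,158),D(292,128),D(348,232),D(262,268)]
P=np.array([onz("top",*q,.049)[:2] for q in N])
for i in range(4):
    e=P[(i+1)%4]-P[i];print(round(np.linalg.norm(e)*1000,1),np.degrees(np.arctan2(e[1],e[0])).round(1))
print("ctr",P.mean(0))
for A,B in((D(100,180),D(285,105)),(D(215,310),D(355,245))):
    e=(onz("top",*B,.03)-onz("top",*A,.03))[:2];print("housing edge",np.degrees(np.arctan2(e[1],e[0])),np.linalg.norm(e)*1000)
p=tri(np.mean(N,0),(309.2,180.2));print("tri",p,proj("top",p)-np.mean(N,0))
for q in P:print(proj("side",[*q,.049]))
print("clamp mean z .03 hs", onz("top",*D(285,105),.03),onz("top",*D(355,245),.03))
```

```text
10.4 -69.3
14.5 -152.6
11.5 112.6
14.8 23.1
ctr [ 0.60666478 -0.24036635]
housing edge -68.00449043717799 25.107348341765544
housing edge -65.17818527493232 19.398428233590437
tri [ 0.60716874 -0.24027212  0.04993188] [ 0.02742777 -0.33336737]
[307.59779321 182.56205755]
[305.93351981 180.1209788 ]
[311.56625281 178.45727115]
[313.59329684 181.08819388]
clamp mean z .03 hs [ 0.61982427 -0.24443373  0.03      ] [ 0.60214017 -0.25291146  0.03      ]
```

```bash
python3 -m jog '[{"claw":4.0,"x":3,"y":-1.5,"z":-1,"ax":0,"ay":0,"az":-0.17},{"claw":4.0,"x":3,"y":-1.5,"z":-1,"ax":0,"ay":0,"az":-0.17},{"claw":4.0,"x":3,"y":-1.5,"z":-1,"ax":0,"ay":0,"az":-0.17},{"claw":4.0,"x":3,"y":-1.5,"z":-1,"ax":0,"ay":0,"az":0},{"claw":4.0,"x":0,"y":0,"z":0,"ax":0,"ay":0,"az":0}]'; python3 -c "
from h import *
pose()"
```

```text
time: 6.75
tcp_pos: [0.6126, -0.2501, 0.1248]
tcp_rot: [2.013, 0.397, -1.998]
ft_force: [-0.7, 0.2, -0.2]
gripper_width: 0.435
t 6.75 p mm [ 612.6 -250.1  124.8] yaw_y -1.178 tilt [0.008 0.   ] F [-0.74  0.16 -0.23] w mm 40.0 q [-0.1   0.65  0.66  1.64 -0.46  1.01 -0.47]
```

```bash
python3 -m jog '[{"claw":4.0,"x":-0.58,"y":0.98,"z":-2,"ax":0,"ay":0.008,"az":0.026},{"claw":4.0,"x":0,"y":0,"z":-3,"ax":0,"ay":0,"az":0},{"claw":4.0,"x":0,"y":0,"z":-1.3,"ax":0,"ay":0,"az":0},{"claw":4.0,"x":0,"y":0,"z":0,"ax":0,"ay":0,"az":0}]'
python3 - <<'E'
from h import *
pose()
snap("side","s3");snap("top","t3")
A=cv2.resize(cv2.imread("pics/s3.png")[140:220,260:360],None,fx=4,fy=4,interpolation=2)
B=cv2.resize(cv2.imread("pics/t3.png")[190:270,390:490],None,fx=4,fy=4,interpolation=2)
cv2.imwrite("pics/st3.png",np.hstack([A,B]))
E
```

```text
time: 7.25
tcp_pos: [0.6049, -0.2402, 0.0607]
tcp_rot: [1.991, 0.422, -1.992]
ft_force: [-0.1, -1.3, 0.3]
gripper_width: 0.437
t 7.25 p mm [ 604.9 -240.2   60.7] yaw_y -1.153 tilt [-0.001  0.   ] F [-0.12 -1.28  0.32] w mm 40.1 q [-0.09  0.71  0.61  1.71 -0.5   0.89 -0.42]
```

View pics/st3.png

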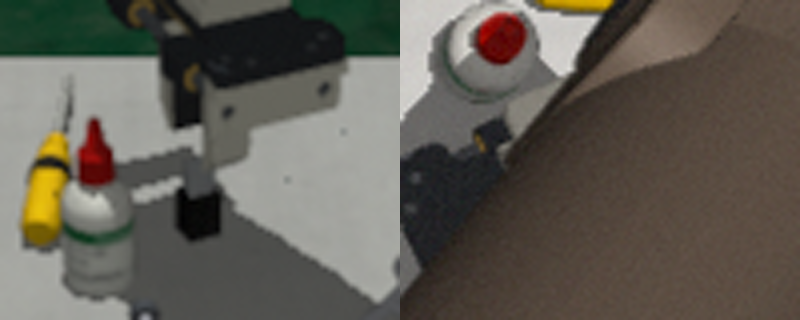

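```bash
python3 -m jog '[{"claw":4.0,"x":0.22,"y":0,"z":-1,"ax":0,"ay":0,"az":0},{"claw":4.0,"x":0,"y":0,"z":-1.6,"ax":0,"ay":0,"az":0},{"claw":4.0,"x":0,"y":0,"z":0,"ax":0,"ay":0,"az":0}]'; python3 -c "
from h import *
pose()"
```

```text
time: 7.72
tcp_pos: [0.6091, -0.241, 0.0358]
tcp_rot: [1.994, 0.42, -1.987]
ft_force: [0.5, 0.0, -0.1]
gripper_width: 0.434
t 7.725 p mm [ 609.1 -241.    35.8] yaw_y -1.153 tilt [ 0.004 -0.001] F [ 0.54  0.04 -0.1 ] w mm 39.9 q [-0.07  0.74  0.58  1.71 -0.52  0.84 -0.41]
```

```bash
python3 -m jog '[{"claw":3.0,"x":-0.2,"y":0.05,"z":-0.2,"ax":0,"ay":0,"az":0},{"claw":2.0,"x":0,"y":0,"z":0,"ax":0,"ay":0,"az":0},{"claw":1.6,"x":0,"y":0,"z":0,"ax":0,"ay":0,"az":0},{"claw":0.8,"x":0,"y":0,"z":0,"ax":0,"ay":0,"az":0},{"claw":0.8,"x":0,"y":0,"z":0,"ax":0,"ay":0,"az":0},{"claw":0.8,"x":0,"y":0,"z":0,"ax":0,"ay":0,"az":0}]' 10; python3 -c "
from h import *
pose()"
```

```text
time: 8.48
tcp_pos: [0.6074, -0.2409, 0.0343]
tcp_rot: [1.995, 0.419, -1.986]
ft_force: [-0.3, -0.1, -0.5]
gripper_width: 0.125
t 8.475 p mm [ 607.4 -240.9   34.3] yaw_y -1.153 tilt [ 0.005 -0.002] F [-0.25 -0.09 -0.53] w mm 11.5 q [-0.07  0.74  0.58  1.72 -0.52  0.84 -0.4 ]
```

```bash
python3 -m jog '[{"claw":0.8,"x":0,"y":0,"z":2,"ax":0,"ay":0,"az":0},{"claw":0.8,"x":0,"y":0,"z":5,"ax":0,"ay":0,"az":0},{"claw":0.8,"x":0,"y":0,"z":5,"ax":0,"ay":0,"az":0},{"claw":0.8,"x":0,"y":0,"z":0,"ax":0,"ay":0,"az":0}]' 10; python3 -c "
from h import *
pose();snap('side','s4')
A=cv2.resize(cv2.imread('pics/s4.png')[60:220,240:400],None,fx=3,fy=3,interpolation=2);cv2.imwrite('pics/s4c.png',A)"
```

```text
time: 8.98
tcp_pos: [0.607, -0.2416, 0.1619]
tcp_rot: [1.996, 0.417, -1.985]
ft_force: [-0.7, 0.5, -0.0]
gripper_width: 0.128
t 8.975 p mm [ 607.  -241.6  161.9] yaw_y -1.154 tilt [ 0.006 -0.003] F [-0.71  0.52 -0.01] w mm 11.8 q [-0.13  0.6   0.68  1.62 -0.42  1.06 -0.49]
```

View pics/s4c.png

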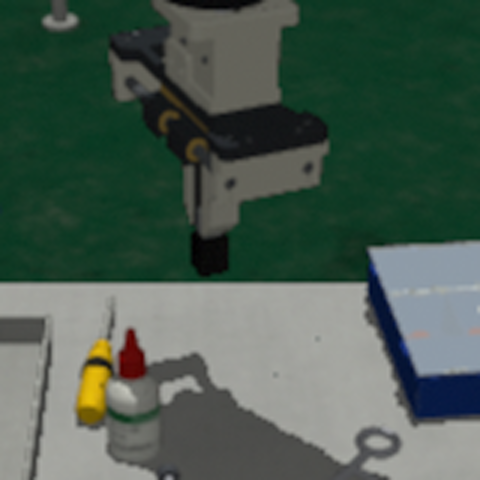

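```bash
python3 -m jog '[{"claw":0.8,"x":0,"y":2.5,"z":0,"ax":0,"ay":0,"az":0.163},{"claw":0.8,"x":0.3,"y":2.5,"z":0,"ax":0,"ay":0,"az":0.163},{"claw":0.8,"x":0.3,"y":2.5,"z":0,"ax":0,"ay":0,"az":0.163},{"claw":0.8,"x":0.3,"y":2.5,"z":0,"ax":0,"ay":0,"az":0.163},{"claw":0.8,"x":0.3,"y":2.5,"z":0,"ax":0,"ay":0,"az":0.163},{"claw":0.8,"x":0.3,"y":2.5,"z":0,"ax":0,"ay":0,"az":0.163},{"claw":0.8,"x":0.3,"y":2.5,"z":0,"ax":0,"ay":0,"az":0.163},{"claw":0.8,"x":0,"y":2.5,"z":0,"ax":0,"ay":0,"az":0.163},{"claw":0.8,"x":0,"y":0,"z":0,"ax":0,"ay":0,"az":0}]' 10; python3 -c "
from h import *
pose()"
```

```text
time: 10.15
tcp_pos: [0.6177, -0.0334, 0.1546]
tcp_rot: [1.064, 1.299, -1.073]
ft_force: [-0.0, -0.7, -1.1]
gripper_width: 0.127
t 10.15 p mm [617.7 -33.4 154.6] yaw_y 0.191 tilt [-0.008 -0.001] F [-0.02 -0.7  -1.05] w mm 11.6 q [-0.25  0.5   0.32  1.69 -0.18  0.99  0.32]
```

```bash
python3 -m jog '[{"claw":0.8,"x":0.65,"y":-0.2,"z":-2,"ax":0,"ay":-0.008,"az":-0.043},{"claw":0.8,"x":0,"y":0,"z":-3,"ax":0,"ay":0,"az":0},{"claw":0.8,"x":0,"y":0,"z":-1.3,"ax":0,"ay":0,"az":0},{"claw":0.8,"x":0,"y":0,"z":0,"ax":0,"ay":0,"az":0}]' 10
python3 - <<'E'
from h import *
pose()
snap("side","s5");snap("top","t5")
A=cv2.resize(cv2.imread("pics/s5.png")[150:290,250:400],None,fx=3,fy=3,interpolation=2)
B=cv2.resize(cv2.imread("pics/t5.png")[190:330,280:400],None,fx=3,fy=3,interpolation=2)
cv2.imwrite("pics/st5.png",np.hstack([A,B]))
E
```

```text
time: 10.65
tcp_pos: [0.6232, -0.0398, 0.0895]
tcp_rot: [1.107, 1.269, -1.112]
ft_force: [-0.7, 0.2, 0.1]
gripper_width: 0.124
t 10.65 p mm [623.2 -39.8  89.5] yaw_y 0.134 tilt [-0.002 -0.003] F [-0.72  0.21  0.06] w mm 11.4 q [-0.23  0.58  0.31  1.74 -0.22  0.86  0.31]
```

View pics/st5.png

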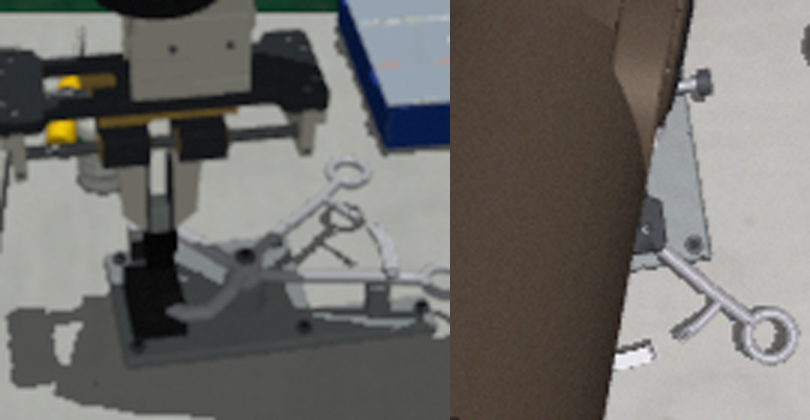

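```bash
python3 -m jog '[{"claw":0.8,"x":0.1,"y":0.45,"z":0,"ax":0,"ay":0,"az":0.014},{"claw":0.8,"x":0,"y":0,"z":-1.5,"ax":0,"ay":0,"az":0},{"claw":0.8,"x":0,"y":0,"z":-0.7,"ax":0,"ay":0,"az":0},{"claw":0.8,"x":0,"y":0,"z":0,"ax":0,"ay":0,"az":0}]' 10; python3 -c "
from h import *
pose();print(onz('top',386.7,301.7,.04))"
```

```text
time: 11.25
tcp_pos: [0.6263, -0.0346, 0.0692]
tcp_rot: [1.098, 1.272, -1.097]
ft_force: [-0.6, 0.2, -0.1]
gripper_width: 0.129
t 11.25 p mm [626.3 -34.6  69.2] yaw_y 0.15 tilt [ 0.004 -0.002] F [-0.56  0.21 -0.1 ] w mm 11.8 q [-0.23  0.61  0.29  1.75 -0.23  0.81  0.32]
[ 0.48685343 -0.15180191  0.04      ]
```

```bash
python3 -m jog '[{"claw":0.8,"x":-0.2,"y":0,"z":-0.4,"ax":0,"ay":0.004,"az":0},{"claw":0.8,"x":0,"y":0,"z":0,"ax":0,"ay":0,"az":0}]' 10; python3 -c "
from h import *
pose()"; python3 -m jog '[{"claw":0.8,"x":0,"y":0,"z":-0.15,"ax":0,"ay":0,"az":0},{"claw":0.8,"x":0,"y":0,"z":0,"ax":0,"ay":0,"az":0}]' 10; python3 -c "
from h import *
pose()"
```

```text
time: 11.5
tcp_pos: [0.6241, -0.0347, 0.0648]
tcp_rot: [1.096, 1.275, -1.1]
ft_force: [-0.5, -0.6, 0.4]
gripper_width: 0.13
t 11.5 p mm [624.1 -34.7  64.8] yaw_y 0.149 tilt [-0.001 -0.002] F [-0.54 -0.64  0.41] w mm 11.9 q [-0.23  0.61  0.29  1.76 -0.23  0.81  0.32]
time: 11.75
tcp_pos: [0.6249, -0.0349, 0.0641]
tcp_rot: [1.097, 1.274, -1.099]
ft_force: [-0.3, -0.2, -0.2]
gripper_width: 0.131
t 11.75 p mm [624.9 -34.9  64.1] yaw_y 0.149 tilt [ 0.001 -0.003] F [-0.28 -0.18 -0.18] w mm 12.0 q [-0.23  0.61  0.29  1.76 -0.23  0.8   0.32]
```

```bash
python3 -m jog '[{"claw":0.8,"x":0,"y":0,"z":-0.12,"ax":0,"ay":0,"az":0},{"claw":0.8,"x":0,"y":0,"z":0,"ax":0,"ay":0,"az":0}]' 10; python3 -c "
from h import *
pose()"; python3 -m jog '[{"claw":0.8,"x":0,"y":0,"z":-0.1,"ax":0,"ay":0,"az":0},{"claw":0.8,"x":0,"y":0,"z":0,"ax":0,"ay":0,"az":0}]' 10; python3 -c "
from h import *
pose()"
```

```text
time: 12.0
tcp_pos: [0.6253, -0.0351, 0.0639]
tcp_rot: [1.098, 1.273, -1.098]
ft_force: [0.1, 0.0, -0.6]
gripper_width: 0.133
t 12.0 p mm [625.3 -35.1  63.9] yaw_y 0.149 tilt [ 0.002 -0.002] F [ 0.11  0.05 -0.63] w mm 12.2 q [-0.23  0.61  0.29  1.76 -0.23  0.8   0.32]
time: 12.25
tcp_pos: [0.6257, -0.0352, 0.0638]
tcp_rot: [1.098, 1.272, -1.098]
ft_force: [-0.7, 0.6, -0.2]
gripper_width: 0.131
t 12.25 p mm [625.7 -35.2  63.8] yaw_y 0.149 tilt [ 0.003 -0.002] F [-0.72  0.59 -0.15] w mm 12.1 q [-0.23  0.61  0.29  1.76 -0.23  0.8   0.32]
```

```bash
python3 -m jog '[{"claw":0.8,"x":-0.1,"y":0,"z":-0.2,"ax":0,"ay":0,"az":0}]' 10; python3 -c "
from h import *
pose()"; python3 -m jog '[{"claw":0.8,"x":0,"y":0,"z":-0.15,"ax":0,"ay":0,"az":0}]' 10; python3 -c "
from h import *
pose()"
```

```text
time: 12.38
tcp_pos: [0.6256, -0.0354, 0.0629]
tcp_rot: [1.099, 1.27, -1.096]
ft_force: [-2.3, -0.2, 15.2]
gripper_width: 0.126
t 12.375 p mm [625.6 -35.4  62.9] yaw_y 0.149 tilt [ 0.005 -0.002] F [-2.35 -0.22 15.22] w mm 11.6 q [-0.23  0.61  0.29  1.76 -0.23  0.8   0.33]
time: 12.5
tcp_pos: [0.626, -0.0354, 0.0625]
tcp_rot: [1.1, 1.269, -1.096]
ft_force: [-4.8, 0.0, 14.0]
gripper_width: 0.129
t 12.5 p mm [626.  -35.4  62.5] yaw_y 0.149 tilt [ 0.006 -0.002] F [-4.840e+00  1.000e-02  1.395e+01] w mm 11.8 q [-0.23  0.61  0.29  1.76 -0.23  0.79  0.33]
```

```bash
python3 -m jog '[{"claw":0.8,"x":-0.15,"y":0,"z":0.1,"ax":0,"ay":0.006,"az":0}]' 10; python3 -c "
from h import *
pose()"
```

```text
time: 12.62
tcp_pos: [0.6245, -0.0354, 0.0636]
tcp_rot: [1.097, 1.274, -1.1]
ft_force: [0.4, -0.0, -0.4]
gripper_width: 0.133
t 12.625 p mm [624.5 -35.4  63.6] yaw_y 0.149 tilt [ 0.    -0.002] F [ 0.42 -0.04 -0.42] w mm 12.2 q [-0.23  0.61  0.29  1.76 -0.23  0.8   0.32]
```

```bash
python3 -m jog '[{"claw":2.4,"x":0,"y":0,"z":0.0,"ax":0,"ay":0,"az":0},{"claw":2.4,"x":0,"y":0,"z":0.1,"ax":0,"ay":0,"az":0},{"claw":2.4,"x":0,"y":0,"z":0,"ax":0,"ay":0,"az":0},{"claw":2.4,"x":0,"y":0,"z":0,"ax":0,"ay":0,"az":0}]'
python3 - <<'E'
from h import *
pose()
snap("side","s6")
A=cv2.resize(cv2.imread("pics/s6.png")[180:270,270:370],None,fx=6,fy=6,interpolation=2)
cv2.imwrite("pics/s6c.png",A)
E
```

```text
time: 13.12
tcp_pos: [0.6241, -0.0353, 0.0638]
tcp_rot: [1.097, 1.275, -1.1]
ft_force: [0.3, -0.2, 0.1]
gripper_width: 0.265
t 13.125 p mm [624.1 -35.3  63.8] yaw_y 0.149 tilt [-0.001 -0.002] F [ 0.28 -0.19  0.11] w mm 24.3 q [-0.23  0.61  0.29  1.76 -0.23  0.81  0.32]
```

View pics/s6c.png

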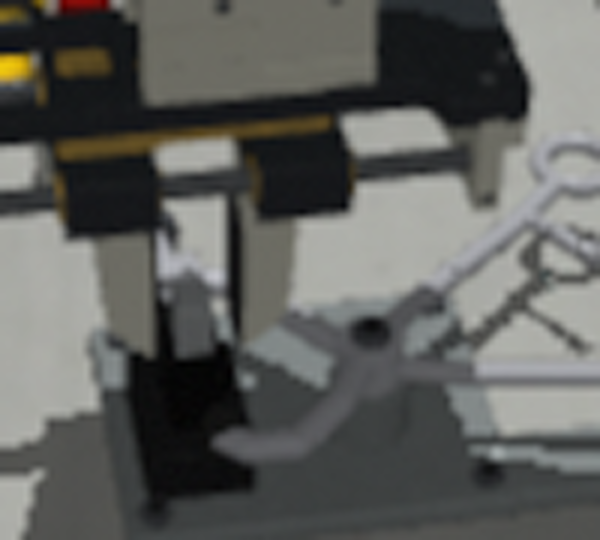

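```bash
python3 -m jog '[{"claw":0.8,"x":0,"y":0,"z":0.03,"ax":0,"ay":0,"az":0},{"claw":0.8,"x":0,"y":0,"z":0,"ax":0,"ay":0,"az":0},{"claw":0.8,"x":0,"y":0,"z":0,"ax":0,"ay":0,"az":0},{"claw":0.8,"x":0,"y":0,"z":0,"ax":0,"ay":0,"az":0}]' 5; python3 -c "
from h import *
pose()"; python3 -m jog '[{"claw":0.8,"x":0.03,"y":-0.2,"z":0,"ax":0,"ay":0,"az":0},{"claw":0.8,"x":0.03,"y":-0.2,"z":0,"ax":0,"ay":0,"az":0}]' ; python3 -c "
from h import *
pose()"
```

```text
time: 13.68
tcp_pos: [0.6241, -0.0353, 0.064]
tcp_rot: [1.097, 1.275, -1.1]
ft_force: [-0.6, 0.0, -0.6]
gripper_width: 0.13
t 13.675 p mm [624.1 -35.3  64. ] yaw_y 0.149 tilt [-0.001 -0.002] F [-0.57  0.02 -0.58] w mm 11.9 q [-0.23  0.61  0.29  1.76 -0.23  0.81  0.32]
time: 13.92
tcp_pos: [0.6247, -0.0394, 0.064]
tcp_rot: [1.097, 1.275, -1.1]
ft_force: [-0.2, -0.8, -0.7]
gripper_width: 0.129
t 13.925 p mm [624.7 -39.4  64. ] yaw_y 0.149 tilt [-0.001 -0.002] F [-0.19 -0.82 -0.66] w mm 11.9 q [-0.22  0.61  0.29  1.75 -0.23  0.81  0.33]
```

```bash
for i in 1 2 3; do python3 -m jog '[{"claw":0.8,"x":0.03,"y":-0.2,"z":0,"ax":0,"ay":0,"az":0}]' | grep -E "tcp_pos|force"; done
```

```text
tcp_pos: [0.625, -0.0416, 0.064]
ft_force: [0.5, 0.6, 0.5]
tcp_pos: [0.6254, -0.0438, 0.064]
ft_force: [-0.6, -0.2, -0.2]
tcp_pos: [0.6257, -0.0461, 0.064]
ft_force: [0.1, 0.3, 0.3]
```

```bash
for i in 1 2; do python3 -m jog '[{"claw":0.8,"x":0.03,"y":-0.15,"z":0,"ax":0,"ay":0,"az":0}]' | grep -E "tcp_pos|force"; done
```

```text
tcp_pos: [0.626, -0.0478, 0.064]
ft_force: [-1.0, -0.2, -0.5]
tcp_pos: [0.6263, -0.0494, 0.064]
ft_force: [-0.5, 0.7, -0.8]
```

```bash
python3 -m jog '[{"claw":0.8,"x":0.02,"y":-0.15,"z":0,"ax":0,"ay":0,"az":0}]' | grep -E "tcp_pos|force"
```

```text
tcp_pos: [0.6266, -0.051, 0.064]
ft_force: [-0.4, -0.5, -0.4]
```

```bash
python3 -m jog '[{"claw":0.8,"x":0.02,"y":-0.12,"z":0,"ax":0,"ay":0,"az":0}]' | grep -E "tcp_pos|force"
```

```text
tcp_pos: [0.6268, -0.0523, 0.064]
ft_force: [0.3, -0.2, -0.5]
```

```bash
python3 -m jog '[{"claw":0.8,"x":0.02,"y":-0.12,"z":0,"ax":0,"ay":0,"az":0}]' | grep -E "tcp_pos|force"
```

```text
tcp_pos: [0.627, -0.0535, 0.064]
ft_force: [0.3, 0.3, -0.1]
```

```bash
python3 -m jog '[{"claw":0.8,"x":0.01,"y":-0.1,"z":0,"ax":0,"ay":0,"az":0}]' | grep -E "tcp_pos|force"
```

```text
tcp_pos: [0.6271, -0.0546, 0.064]
ft_force: [-0.3, 0.2, -1.1]
```

```bash
python3 -m jog '[{"claw":0.8,"x":0.01,"y":-0.1,"z":0,"ax":0,"ay":0,"az":0}]' | grep -E "tcp_pos|force"
```

```text
tcp_pos: [0.6272, -0.0551, 0.064]
ft_force: [0.2, 2.1, 0.5]
```

Run:
```python
from h import *
snap("side","s7");snap("top","t7")
A=cv2.resize(cv2.imread("pics/s7.png")[180:270,270:370],None,fx=6,fy=6,interpolation=2)
cv2.imwrite("pics/s7c.png",A)
```

```text
(no output)
```

View pics/s7c.png

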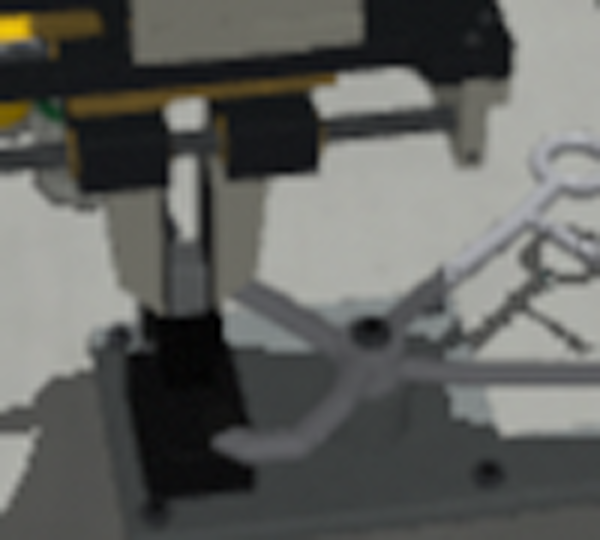

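```bash
python3 -m jog '[{"claw":0.8,"x":0.01,"y":-0.08,"z":0,"ax":0,"ay":0,"az":0}]' | grep -E "tcp_pos|force"; python3 -c "
from h import *
pose()"
```

```text
tcp_pos: [0.6273, -0.0555, 0.0641]
ft_force: [-1.2, 3.1, 0.9]
t 15.4 p mm [627.3 -55.5  64.1] yaw_y 0.15 tilt [-0.001 -0.001] F [-1.23  3.09  0.89] w mm 12.2 q [-0.19  0.62  0.29  1.74 -0.23  0.81  0.36]
```

```bash
python3 -m jog '[{"claw":1.6,"x":0,"y":0,"z":0,"ax":0,"ay":0,"az":0},{"claw":2.8,"x":0,"y":0,"z":0,"ax":0,"ay":0,"az":0},{"claw":3.2,"x":0,"y":0,"z":0.1,"ax":0,"ay":0,"az":0},{"claw":3.2,"x":0,"y":0,"z":2,"ax":0,"ay":0,"az":0},{"claw":3.2,"x":0,"y":0,"z":4,"ax":0,"ay":0,"az":0},{"claw":3.2,"x":0,"y":0,"z":4,"ax":0,"ay":0,"az":0},{"claw":3.2,"x":-5,"y":-4,"z":0,"ax":0,"ay":0,"az":-0.17},{"claw":3.2,"x":-4,"y":-4,"z":0,"ax":0,"ay":0,"az":-0.17},{"claw":1,"x":-2,"y":-4,"z":0,"ax":0,"ay":0,"az":-0.17},{"claw":0,"x":0,"y":-4,"z":0,"ax":0,"ay":0,"az":-0.17},{"claw":0,"x":0,"y":0,"z":0,"ax":0,"ay":0,"az":0}]' 5
python3 - <<'E'
from h import *
pose()
snap("side","s8");snap("top","t8")
A=cv2.resize(cv2.imread("pics/s8.png")[160:280,260:400],None,fx=3,fy=3,interpolation=2)
B=cv2.resize(cv2.imread("pics/t8.png")[195:315,290:410],None,fx=3,fy=3,interpolation=2)
cv2.imwrite("pics/st8.png",np.hstack([A,B]))
E
```

```text
time: 16.77
tcp_pos: [0.5151, -0.2204, 0.1693]
tcp_rot: [1.603, 0.891, -1.603]
ft_force: [0.9, -0.1, 0.0]
gripper_width: 0.071
t 16.775 p mm [ 515.1 -220.4  169.3] yaw_y -0.553 tilt [ 0.002 -0.003] F [ 0.87 -0.09  0.  ] w mm 6.5 q [-0.09  0.41  0.55  1.84 -0.26  0.95  0.01]
```

View pics/st8.png

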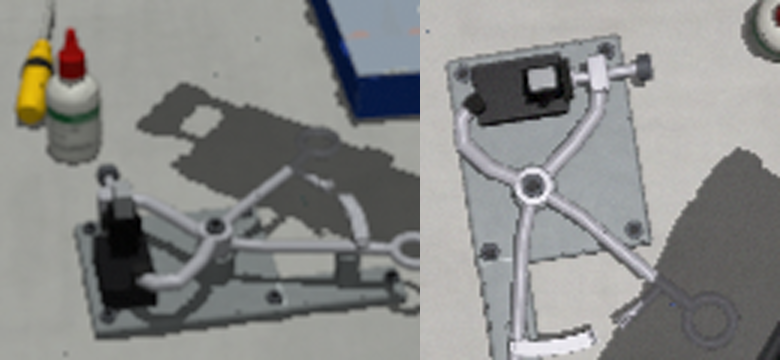

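```bash
python3 -m jog '[{"claw":0,"x":0.1,"y":0.5,"z":0,"ax":0,"ay":0,"az":0.175},{"claw":0,"x":0.1,"y":0.5,"z":0,"ax":0,"ay":0,"az":0.175},{"claw":0,"x":0.1,"y":0.5,"z":0,"ax":0,"ay":0,"az":0.175},{"claw":0,"x":0.1,"y":0.5,"z":0,"ax":0,"ay":0,"az":0.175},{"claw":0,"x":0.1,"y":0.5,"z":-1,"ax":0,"ay":0,"az":0.175},{"claw":0,"x":0,"y":0,"z":-2,"ax":0,"ay":0,"az":0.175},{"claw":0,"x":0,"y":0,"z":-2,"ax":0,"ay":0,"az":0.175},{"claw":0,"x":0,"y":0,"z":-2,"ax":0,"ay":0,"az":0.175},{"claw":0,"x":0,"y":0,"z":-2,"ax":0,"ay":0,"az":0.1},{"claw":0,"x":0,"y":0,"z":0,"ax":0,"ay":0,"az":0}]'
python3 - <<'E'
from h import *
pose()
E
```

```text
time: 18.12
tcp_pos: [0.5254, -0.1723, 0.0757]
tcp_rot: [0.42, 1.535, -0.408]
ft_force: [-0.8, -0.8, -0.5]
gripper_width: 0.004
t 18.125 p mm [ 525.4 -172.3   75.7] yaw_y 1.043 tilt [-0.002  0.008] F [-0.77 -0.81 -0.49] w mm 0.4 q [ 0.15  0.49  0.1   1.92 -0.09  0.74  1.35]
```

```bash
python3 -m jog '[{"claw":0,"x":0,"y":-0.2,"z":-2.5,"ax":0,"ay":0,"az":0},{"claw":0,"x":0,"y":0,"z":-2.0,"ax":0,"ay":0,"az":0},{"claw":0,"x":0,"y":0,"z":0,"ax":0,"ay":0,"az":0}]'
python3 - <<'E'
from h import *
pose()
snap("side","s9");snap("top","t9")
A=cv2.resize(cv2.imread("pics/s9.png")[160:280,260:420],None,fx=3,fy=3,interpolation=2)
B=cv2.resize(cv2.imread("pics/t9.png")[195:315,290:390],None,fx=3,fy=3,interpolation=2)
cv2.imwrite("pics/st9.png",np.hstack([A,B]))
E
```

```text
time: 18.5
tcp_pos: [0.528, -0.1716, 0.0324]
tcp_rot: [0.422, 1.532, -0.407]
ft_force: [-0.4, 0.1, 0.3]
gripper_width: 0.003
t 18.5 p mm [ 528.  -171.6   32.4] yaw_y 1.042 tilt [0.001 0.009] F [-0.37  0.06  0.28] w mm 0.3 q [ 0.16  0.56  0.09  1.94 -0.1   0.64  1.36]
```

View pics/st9.png

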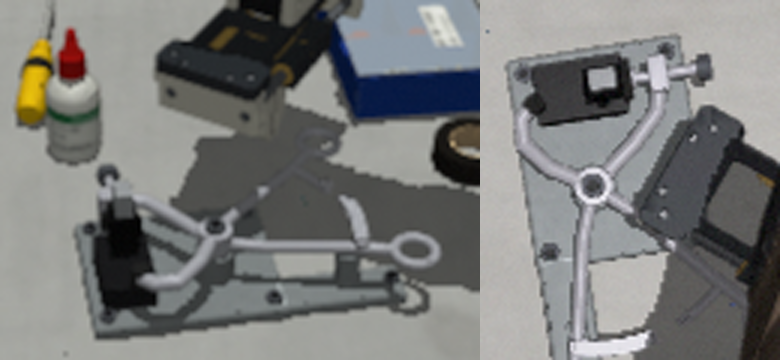

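```bash
python3 -m jog '[{"claw":0,"x":-0.8,"y":0.0,"z":-0.4,"ax":0,"ay":0,"az":-0.06},{"claw":0,"x":-0.73,"y":0.3,"z":0,"ax":0,"ay":0,"az":-0.06},{"claw":0,"x":-0.72,"y":0.35,"z":0,"ax":0,"ay":0,"az":-0.06},{"claw":0,"x":-0.69,"y":0.38,"z":0,"ax":0,"ay":0,"az":-0.06}]'
python3 - <<'E'
from h import *
pose();s=arm.get_state();p=np.array(s["tcp_pos"][:2])-[.5664,-.048];print(np.hypot(*p),np.arctan2(p[1],p[0]))
E
```

```text
time: 19.1
tcp_pos: [0.5031, -0.1619, 0.0351]
tcp_rot: [0.615, 1.473, -0.599]
ft_force: [-0.5, 0.1, -1.6]
gripper_width: 0.004
t 19.1 p mm [ 503.1 -161.9   35.1] yaw_y 0.794 tilt [0.014 0.005] F [-0.54  0.14 -1.61] w mm 0.3 q [ 0.1   0.52  0.16  2.02 -0.16  0.6   1.16]
0.13027913173611938 -2.078192016245922
```

```bash
python3 -m jog '[{"claw":0,"x":0.4,"y":-0.3,"z":-0.5,"ax":0,"ay":0.014,"az":0},{"claw":0,"x":0,"y":0,"z":-0.3,"ax":-0.005,"ay":0,"az":0}]'
python3 - <<'E'
from h import *
pose();s=arm.get_state();p=np.array(s["tcp_pos"][:2])-[.5664,-.048];print(np.hypot(*p),np.arctan2(p[1],p[0]))
snap("side","s10");snap("top","t10")
A=cv2.resize(cv2.imread("pics/s10.png")[160:280,260:420],None,fx=3,fy=3,interpolation=2)
B=cv2.resize(cv2.imread("pics/t10.png")[195:315,290:390],None,fx=3,fy=3,interpolation=2)
cv2.imwrite("pics/st10.png",np.hstack([A,B]))
E
```

```text
time: 19.35
tcp_pos: [0.5091, -0.1651, 0.0289]
tcp_rot: [0.606, 1.481, -0.606]
ft_force: [1.0, -0.6, 0.1]
gripper_width: 0.003
t 19.35 p mm [ 509.1 -165.1   28.9] yaw_y 0.795 tilt [ 0.003 -0.001] F [ 0.96 -0.65  0.05] w mm 0.3 q [ 0.09  0.54  0.17  2.   -0.15  0.6   1.16]
0.13033589744885876 -2.025977155200681
```

View pics/st10.png

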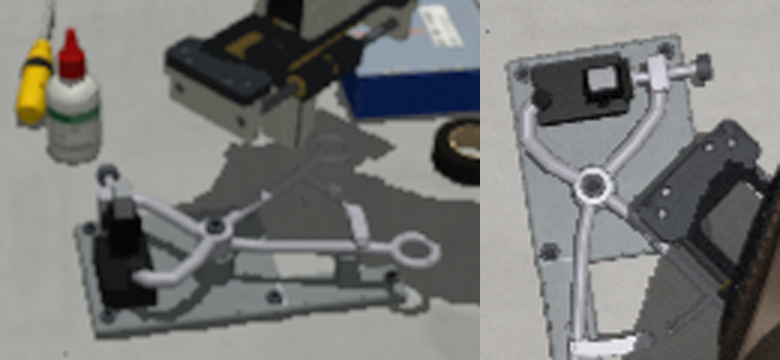

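```bash
python3 -m jog '[{"claw":0,"x":-0.70,"y":0.34,"z":-0.05,"ax":0,"ay":0,"az":0},{"claw":0,"x":-0.68,"y":0.38,"z":-0.1,"ax":0,"ay":0,"az":0},{"claw":0,"x":-0.65,"y":0.42,"z":-0.1,"ax":0,"ay":0,"az":-0.04},{"claw":0,"x":-0.62,"y":0.46,"z":-0.1,"ax":0,"ay":0,"az":-0.06}]'
python3 - <<'E'
from h import *
pose();s=arm.get_state();p=np.array(s["tcp_pos"][:2])-[.5664,-.048];print(np.hypot(*p),np.arctan2(p[1],p[0]))
E
```

```text
time: 19.95
tcp_pos: [0.4806, -0.1483, 0.0249]
tcp_rot: [0.688, 1.456, -0.687]
ft_force: [1.8, -0.5, -0.6]
gripper_width: 0.006
t 19.95 p mm [ 480.6 -148.3   24.9] yaw_y 0.69 tilt [ 0.003 -0.001] F [ 1.83 -0.49 -0.58] w mm 0.5 q [ 0.05  0.52  0.19  2.09 -0.18  0.55  1.06]
0.13197054846356623 -2.2785909663794364
```

```bash
python3 -m jog '[{"claw":0,"x":-0.30,"y":0.26,"z":0.1,"ax":0,"ay":0,"az":-0.03},{"claw":0,"x":-0.29,"y":0.27,"z":0.1,"ax":0,"ay":0,"az":-0.03}]'
python3 - <<'E'
from h import *
pose();s=arm.get_state();p=np.array(s["tcp_pos"][:2])-[.5664,-.048];print(np.hypot(*p),np.arctan2(p[1],p[0]))
E
```

```text
time: 20.2
tcp_pos: [0.475, -0.1434, 0.0273]
tcp_rot: [0.737, 1.436, -0.737]
ft_force: [2.4, -2.1, -0.5]
gripper_width: 0.003
t 20.2 p mm [ 475.  -143.4   27.3] yaw_y 0.625 tilt [ 0.005 -0.003] F [ 2.43 -2.11 -0.51] w mm 0.3 q [ 0.02  0.5   0.21  2.1  -0.2   0.55  1.  ]
0.13211821773404758 -2.334461898812739
```

```bash
python3 -m jog '[{"claw":0,"x":-0.28,"y":0.28,"z":0,"ax":0,"ay":0,"az":-0.03}]'
python3 - <<'E'
from h import *
pose();s=arm.get_state();p=np.array(s["tcp_pos"][:2])-[.5664,-.048];print(np.hypot(*p),np.arctan2(p[1],p[0]))
snap("side","s11");snap("top","t11")
A=cv2.resize(cv2.imread("pics/s11.png")[160:280,260:420],None,fx=3,fy=3,interpolation=2)
B=cv2.resize(cv2.imread("pics/t11.png")[195:315,290:390],None,fx=3,fy=3,interpolation=2)
cv2.imwrite("pics/st11.png",np.hstack([A,B]))
E
```

```text
time: 20.32
tcp_pos: [0.4723, -0.1408, 0.0275]
tcp_rot: [0.762, 1.427, -0.762]
ft_force: [0.5, -0.6, 0.3]
gripper_width: 0.008
t 20.325 p mm [ 472.3 -140.8   27.5] yaw_y 0.593 tilt [ 0.005 -0.003] F [ 0.54 -0.57  0.28] w mm 0.7 q [ 0.01  0.5   0.22  2.11 -0.2   0.54  0.98]
0.1321721909679367 -2.363520318453335
```

View pics/st11.png

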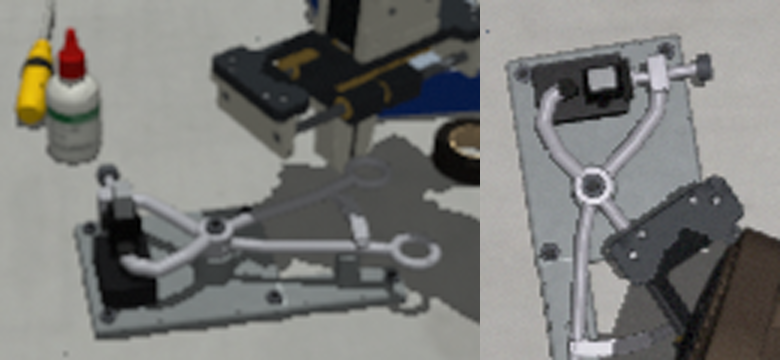

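```bash
python3 -m jog '[{"claw":0,"x":-0.18,"y":0.19,"z":0,"ax":0,"ay":0,"az":-0.02}]' | grep -E "pos|force"
```

```text
tcp_pos: [0.4702, -0.1386, 0.0273]
ft_force: [1.2, -2.0, 0.2]
```

```bash
python3 -m jog '[{"claw":0,"x":-0.17,"y":0.19,"z":0,"ax":0,"ay":0,"az":-0.02}]' | grep -E "pos|force"
```

```text
tcp_pos: [0.4684, -0.1367, 0.0273]
ft_force: [2.4, -4.1, -0.6]
```

```bash
python3 -m jog '[{"claw":0,"x":-0.12,"y":0.14,"z":0,"ax":0,"ay":0,"az":-0.015}]' | grep -E "pos|force"
```

```text
tcp_pos: [0.467, -0.1351, 0.0272]
ft_force: [1.3, -1.9, 0.1]
```

```bash
python3 -m jog '[{"claw":0,"x":-0.12,"y":0.14,"z":0,"ax":0,"ay":0,"az":-0.015}]' | grep -E "pos|force"
```

```text
tcp_pos: [0.4658, -0.1338, 0.0273]
ft_force: [-0.4, -1.3, -0.2]
```

```bash
python3 -m jog '[{"claw":0,"x":-0.11,"y":0.14,"z":0,"ax":0,"ay":0,"az":-0.015}]' | grep -E "pos|force"
```

```text
tcp_pos: [0.4646, -0.1323, 0.0272]
ft_force: [1.8, -3.4, -0.8]
```

```bash
python3 -m jog '[{"claw":0,"x":-0.11,"y":0.14,"z":0,"ax":0,"ay":0,"az":-0.015}]' | grep -E "pos|force"
```

```text
tcp_pos: [0.4636, -0.1312, 0.0273]
ft_force: [1.1, -1.8, 0.7]
```

Run:
```python
from h import *
pose();s=arm.get_state();p=np.array(s["tcp_pos"][:2])-[.5664,-.048];print(np.hypot(*p),np.arctan2(p[1],p[0]))
snap("top","t12")
B=cv2.resize(cv2.imread("pics/t12.png")[200:265,300:370],None,fx=8,fy=8,interpolation=2)
cv2.imwrite("pics/t12c.png",B)
```

```text
t 21.175 p mm [ 463.6 -131.2   27.3] yaw_y 0.487 tilt [ 0.005 -0.004] F [ 1.06 -1.81  0.73] w mm 0.4 q [-0.03  0.49  0.25  2.14 -0.23  0.53  0.88]
0.13227247523620453 -2.4609434854069914
```

View pics/t12c.png

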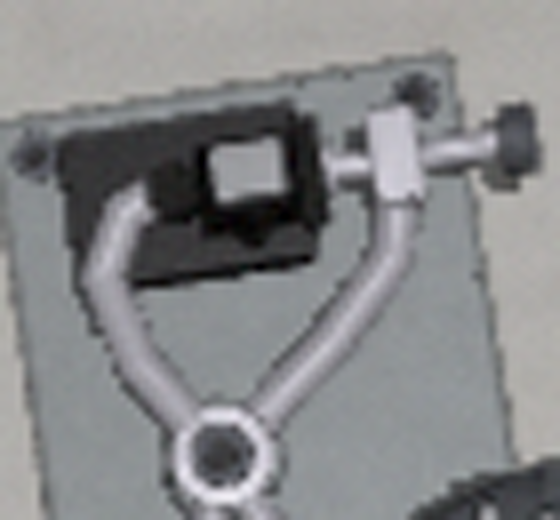

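```bash
python3 -m jog '[{"claw":0,"x":-0.08,"y":0.11,"z":0,"ax":0,"ay":0,"az":-0.01}]' | grep -E "pos|force"
```

```text
tcp_pos: [0.4627, -0.13, 0.0273]
ft_force: [1.6, -6.1, -1.0]
```

```bash
python3 -m jog '[{"claw":0,"x":-0.08,"y":0.11,"z":0,"ax":0,"ay":0,"az":-0.01}]' | grep -E "pos|force"
```

```text
tcp_pos: [0.4623, -0.1297, 0.0275]
ft_force: [2.7, -6.8, 0.1]
```

```bash
python3 -m jog '[{"claw":0,"x":-0.08,"y":0.11,"z":0,"ax":0,"ay":0,"az":-0.01}]' | grep -E "pos|force"
```

```text
tcp_pos: [0.4622, -0.1297, 0.0277]
ft_force: [2.0, -6.9, -1.2]
```

```bash
python3 -m jog '[{"claw":0,"x":-0.10,"y":0.13,"z":0,"ax":0,"ay":0,"az":0}]' | grep -E "pos|force"
```

```text
tcp_pos: [0.4621, -0.1295, 0.028]
ft_force: [4.2, -6.7, -0.5]
```

```bash
python3 -m jog '[{"claw":0,"x":-0.10,"y":0.13,"z":0,"ax":0,"ay":0,"az":0}]' | grep -E "pos|force"
```

```text
tcp_pos: [0.462, -0.1295, 0.0283]
ft_force: [3.7, -8.0, -1.8]
```

```bash
python3 -m jog '[{"claw":0,"x":-0.10,"y":0.145,"z":-0.03,"ax":0,"ay":0,"az":0}]' | grep -E "pos|force"
```

```text
tcp_pos: [0.462, -0.1295, 0.0283]
ft_force: [3.0, -7.3, -1.5]
```

```bash
python3 -m jog '[{"claw":0,"x":-0.10,"y":0.145,"z":-0.03,"ax":0,"ay":0,"az":0}]' | grep -E "pos|force"
```

```text
tcp_pos: [0.462, -0.1295, 0.0283]
ft_force: [2.9, -8.2, -1.4]
```

Run:
```python
from h import *
pose()
snap("top","t13");snap("side","s13")
B=cv2.resize(cv2.imread("pics/t13.png")[200:265,300:350],None,fx=8,fy=8,interpolation=2)
A=cv2.resize(cv2.imread("pics/s13.png")[190:255,280:330],None,fx=8,fy=8,interpolation=2)
cv2.imwrite("pics/t13c.png",np.hstack([B,A]))
```

```text
t 22.1 p mm [ 462.  -129.5   28.3] yaw_y 0.448 tilt [ 0.016 -0.013] F [ 2.87 -8.23 -1.39] w mm 0.8 q [-0.05  0.48  0.27  2.16 -0.24  0.51  0.84]
```

View pics/t13c.png

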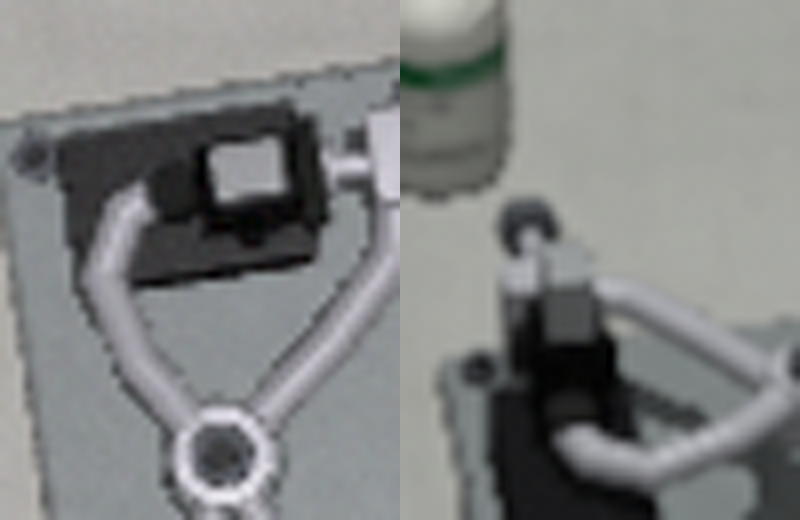

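```bash
python3 -m jog '[{"claw":0,"x":-0.11,"y":0.16,"z":0,"ax":0,"ay":0,"az":0}]' | grep -E "pos|force"
```

```text
tcp_pos: [0.4614, -0.1284, 0.0284]
ft_force: [2.8, -6.8, -1.8]
```

```bash
python3 -m jog '[{"claw":0,"x":-0.11,"y":0.16,"z":0,"ax":0,"ay":0,"az":0}]' | grep -E "pos|force"
```

```text
tcp_pos: [0.4613, -0.1281, 0.0287]
ft_force: [3.7, -8.7, -1.6]
```

```bash
python3 -m jog '[{"claw":0,"x":-0.11,"y":0.16,"z":0,"ax":0,"ay":0,"az":0}]' | grep -E "pos|force"
```

```text
tcp_pos: [0.4611, -0.128, 0.029]
ft_force: [2.8, -8.6, -1.7]
```

```bash
python3 -m jog '[{"claw":0,"x":-0.115,"y":0.165,"z":0,"ax":0,"ay":0,"az":0}]' | grep -E "pos|force"
```

```text
tcp_pos: [0.4611, -0.128, 0.0294]
ft_force: [3.0, -9.1, -3.3]
```

```bash
python3 -m jog '[{"claw":0,"x":-0.115,"y":0.165,"z":0,"ax":0,"ay":0,"az":0}]' | grep -E "pos|force"; python3 -c "
from h import *
pose()"
```

```text
tcp_pos: [0.4612, -0.128, 0.0297]
ft_force: [4.1, -8.8, -2.7]
t 22.825 p mm [ 461.2 -128.    29.7] yaw_y 0.441 tilt [ 0.026 -0.022] F [ 4.08 -8.83 -2.73] w mm 0.4 q [-0.07  0.48  0.28  2.17 -0.23  0.49  0.83]
```

```bash
python3 -m jog '[{"claw":0,"x":0.2,"y":-0.25,"z":-0.1,"ax":0,"ay":0,"az":0},{"claw":0,"x":0.4,"y":-0.5,"z":0,"ax":0,"ay":0,"az":0},{"claw":0,"x":0.8,"y":-1,"z":0,"ax":-0.02,"ay":0.02,"az":0}]'
python3 - <<'E'
from h import *
pose()
snap("top","t14");snap("side","s14")
B=cv2.resize(cv2.imread("pics/t14.png")[200:265,300:350],None,fx=8,fy=8,interpolation=2)
A=cv2.resize(cv2.imread("pics/s14.png")[190:255,280:330],None,fx=8,fy=8,interpolation=2)
cv2.imwrite("pics/t14c.png",np.hstack([B,A]))
cv2.imwrite("pics/s14c.png",cv2.resize(cv2.imread("pics/s14.png")[160:280,260:420],None,fx=5,fy=5,interpolation=2))
E
```

```text
time: 23.2
tcp_pos: [0.4737, -0.1449, 0.0284]
tcp_rot: [0.849, 1.362, -0.903]
ft_force: [-0.0, -0.7, 0.2]
gripper_width: 0.005
t 23.2 p mm [ 473.7 -144.9   28.4] yaw_y 0.44 tilt [ 0.002 -0.04 ] F [-0.02 -0.67  0.16] w mm 0.5 q [-0.07  0.51  0.31  2.12 -0.21  0.54  0.82]
```

View pics/t14c.png

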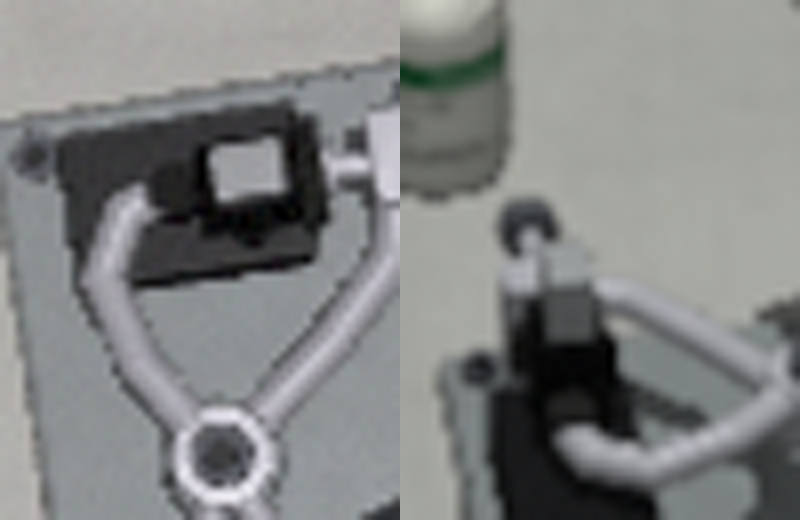

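View pics/s14c.png

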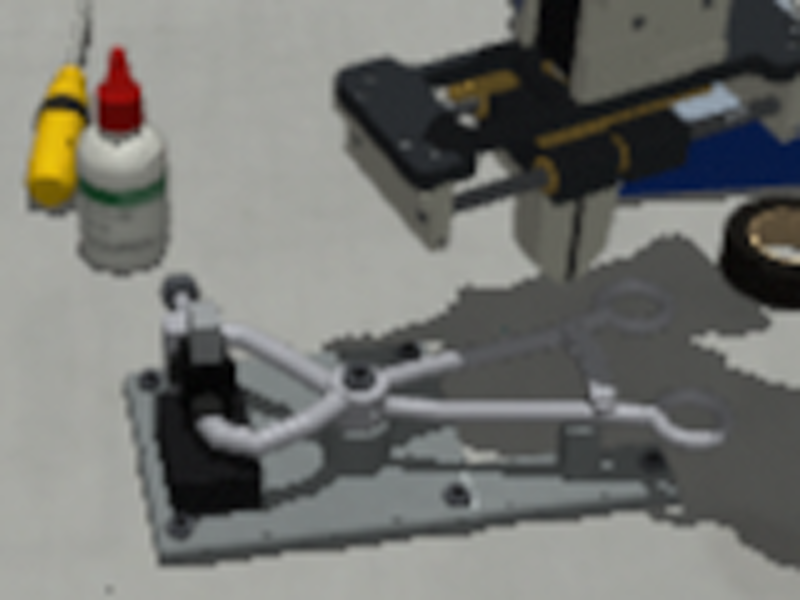

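```bash
python3 -m jog '[{"claw":0,"x":-0.4,"y":0.6,"z":-0.1,"ax":0.04,"ay":0,"az":0},{"claw":0,"x":-0.4,"y":0.5,"z":0,"ax":0,"ay":0,"az":0}]' ; python3 -c "
from h import *
pose()"
```

```text
time: 23.55
tcp_pos: [0.4684, -0.1336, 0.0272]
tcp_rot: [0.878, 1.382, -0.876]
ft_force: [0.3, -0.2, 0.7]
gripper_width: 0.006
t 23.55 p mm [ 468.4 -133.6   27.2] yaw_y 0.442 tilt [ 0.004 -0.002] F [ 0.32 -0.15  0.69] w mm 0.6 q [-0.03  0.5   0.27  2.13 -0.25  0.54  0.86]
```

```bash
python3 -m jog '[{"claw":0,"x":-0.4,"y":0.18,"z":0,"ax":0,"ay":0,"az":0}]' | grep -E "pos|force"
```

```text
tcp_pos: [0.464, -0.1311, 0.027]
ft_force: [0.8, 0.1, 0.5]
```

```bash
python3 -m jog '[{"claw":0,"x":-0.06,"y":0.08,"z":0,"ax":0,"ay":0,"az":0}]' | grep -E "pos|force"
```

```text
tcp_pos: [0.463, -0.1299, 0.027]
ft_force: [0.3, -0.1, -0.1]
```

```bash
python3 -m jog '[{"claw":0,"x":-0.06,"y":0.08,"z":0,"ax":0,"ay":0,"az":0}]' | grep -E "pos|force"
```

```text
tcp_pos: [0.4625, -0.129, 0.027]
ft_force: [0.7, -0.7, 0.4]
```

```bash
python3 -m jog '[{"claw":0,"x":-0.06,"y":0.08,"z":0,"ax":0,"ay":0,"az":0}]' | grep -E "pos|force"
```

```text
tcp_pos: [0.4624, -0.1286, 0.0272]
ft_force: [0.4, -4.2, -0.4]
```

```bash
python3 -m jog '[{"claw":0,"x":-0.06,"y":0.08,"z":0,"ax":0,"ay":0,"az":0}]' | grep -E "pos|force"
```

```text
tcp_pos: [0.4623, -0.1284, 0.0274]
ft_force: [2.0, -3.6, -0.7]
```

```bash
python3 -m jog '[{"claw":0,"x":-0.07,"y":0.1,"z":0,"ax":0,"ay":0,"az":0}]' | grep -E "pos|force"
```

```text
tcp_pos: [0.4622, -0.1283, 0.0276]
ft_force: [1.9, -5.1, -1.3]
```

```bash
python3 -m jog '[{"claw":0,"x":-0.07,"y":0.1,"z":0,"ax":0,"ay":0,"az":0}]' | grep -E "pos|force"
```

```text
tcp_pos: [0.4621, -0.1282, 0.0278]
ft_force: [2.3, -6.6, -1.4]
```

```bash
python3 -m jog '[{"claw":0,"x":-0.08,"y":0.12,"z":0,"ax":0,"ay":0,"az":0}]' | grep -E "pos|force"
```

```text
tcp_pos: [0.4621, -0.1282, 0.028]
ft_force: [1.6, -6.3, -1.5]
```

```bash
python3 -m jog '[{"claw":0,"x":-0.08,"y":0.12,"z":0,"ax":0,"ay":0,"az":0}]' | grep -E "pos|force";  python3 -c "
from h import *
pose()"
```

```text
tcp_pos: [0.4621, -0.1282, 0.0282]
ft_force: [2.9, -6.4, -1.5]
t 24.675 p mm [ 462.1 -128.2   28.2] yaw_y 0.44 tilt [ 0.012 -0.009] F [ 2.89 -6.38 -1.48] w mm 0.8 q [-0.05  0.49  0.27  2.15 -0.24  0.52  0.84]
```

```bash
python3 -m jog '[{"claw":0,"x":0.3,"y":-0.4,"z":-0.1,"ax":0,"ay":0,"az":0},{"claw":0,"x":1,"y":-1.3,"z":0,"ax":0,"ay":0,"az":0},{"claw":0,"x":1,"y":-1.3,"z":0,"ax":0,"ay":0,"az":0},{"claw":0,"x":0,"y":-1,"z":4,"ax":0,"ay":0,"az":0},{"claw":0,"x":0,"y":-4,"z":5,"ax":0,"ay":0,"az":0},{"claw":0,"x":0,"y":-5,"z":5,"ax":0,"ay":0,"az":0},{"claw":0,"x":0,"y":-4,"z":0,"ax":0,"ay":0,"az":0},{"claw":0,"x":0,"y":0,"z":0,"ax":0,"ay":0,"az":0}]'
python3 - <<'E'
from h import *
pose()
snap("top","t15");snap("side","s15")
B=cv2.resize(cv2.imread("pics/t15.png")[195:345,290:400],None,fx=4,fy=4,interpolation=2)
A=cv2.resize(cv2.imread("pics/s15.png")[160:310,270:360],None,fx=4,fy=4,interpolation=2)
cv2.imwrite("pics/t15c.png",np.hstack([B,A]))
T=lambda x,y:((x+.5)/4-.5+290,(y+.5)/4-.5+195)
E
```

```text
time: 25.68
tcp_pos: [0.4868, -0.3014, 0.1661]
tcp_rot: [0.874, 1.372, -0.88]
ft_force: [-0.3, 1.2, 0.1]
gripper_width: 0.004
t 25.675 p mm [ 486.8 -301.4  166.1] yaw_y 0.441 tilt [ 0.009 -0.01 ] F [-0.28  1.15  0.14] w mm 0.4 q [ 0.19  0.41  0.37  1.81 -0.17  0.93  1.07]
```

View pics/t15c.png

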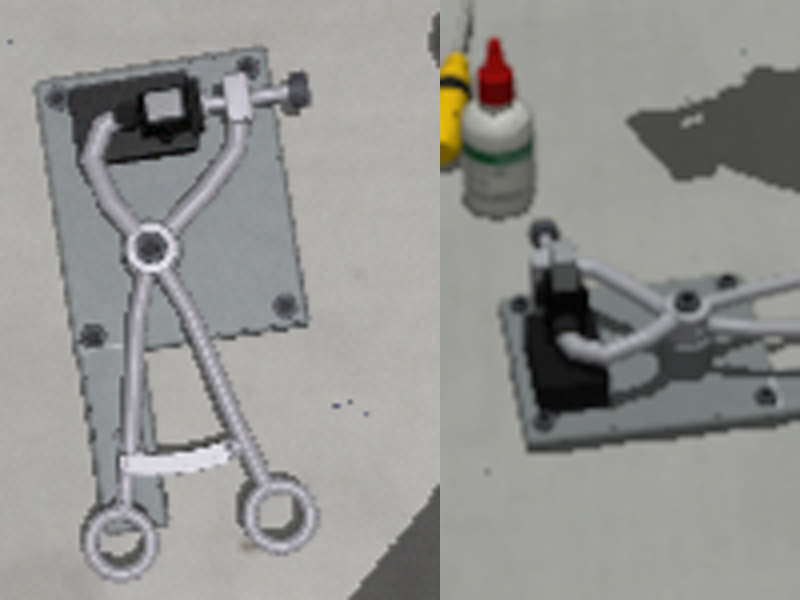

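Run:
```python
from h import *
T=lambda x,y:((x+.5)/4-.5+290,(y+.5)/4-.5+195)
a=.148;R=np.array([[np.cos(a),-np.sin(a)],[np.sin(a),np.cos(a)]]);t=np.array([.5664,-.048])
c=R.T@(onz("top",*T(165,104),.079)[:2]-t);r=R.T@(onz("top",*T(279,513),.04)[:2]-t)
print("nose",c,"ring",r,"closure",(np.arctan2(-91,-93)-np.arctan2(r[1],r[0]))%6.283)
```

```text
nose [ 0.0585328  -0.01493713] ring [-0.12354645 -0.03777549] closure 0.4777967789315931
```

```bash
python3 -m jog '[{"claw":0,"x":0,"y":4,"z":0,"ax":0,"ay":0,"az":0},{"claw":0,"x":-0.5,"y":4,"z":-3,"ax":-0.01,"ay":0.01,"az":0},{"claw":0,"x":0,"y":3,"z":-3,"ax":0,"ay":0,"az":0},{"claw":0,"x":0,"y":0.5,"z":-3,"ax":0,"ay":0,"az":0},{"claw":0,"x":0,"y":0,"z":-3,"ax":0,"ay":0,"az":0},{"claw":0,"x":0,"y":0,"z":0,"ax":0,"ay":0,"az":0}]' ; python3 -c "
from h import *
pose()"
```

```text
time: 26.52
tcp_pos: [0.4817, -0.17, 0.0402]
tcp_rot: [0.855, 1.389, -0.878]
ft_force: [-0.4, -0.5, 1.1]
gripper_width: 0.004
t 26.525 p mm [ 481.7 -170.    40.2] yaw_y 0.456 tilt [-0.006 -0.013] F [-0.39 -0.51  1.06] w mm 0.4 q [ 0.02  0.51  0.28  2.06 -0.21  0.61  0.9 ]
```

```bash
python3 -m jog '[{"claw":0,"x":-0.5,"y":1.2,"z":-1.2,"ax":0.013,"ay":-0.006,"az":0},{"claw":0,"x":-0.5,"y":1.0,"z":0,"ax":0,"ay":0,"az":-0.01},{"claw":0,"x":-0.3,"y":0.8,"z":0,"ax":0,"ay":0,"az":0},{"claw":0,"x":0,"y":0,"z":0,"ax":0,"ay":0,"az":0}]' ; python3 -c "
from h import *
pose()"
```

```text
time: 27.02
tcp_pos: [0.4702, -0.1376, 0.0311]
tcp_rot: [0.875, 1.386, -0.871]
ft_force: [-0.5, -0.1, 1.2]
gripper_width: 0.003
t 27.025 p mm [ 470.2 -137.6   31.1] yaw_y 0.448 tilt [0.003 0.001] F [-0.52 -0.14  1.19] w mm 0.3 q [-0.02  0.5   0.26  2.12 -0.24  0.55  0.86]
```

```bash
python3 -m jog '[{"claw":0,"x":-0.4,"y":0.35,"z":-0.2,"ax":0,"ay":0,"az":0},{"claw":0,"x":-0.25,"y":0.3,"z":-0.1,"ax":0,"ay":0,"az":0}]' | grep -E "pos|force"
```

```text
tcp_pos: [0.4643, -0.1314, 0.0289]
ft_force: [-0.4, -0.5, 0.6]
```

```bash
python3 -m jog '[{"claw":0,"x":-0.12,"y":0.15,"z":-0.05,"ax":0,"ay":0,"az":0}]' | grep -E "pos|force"
```

```text
tcp_pos: [0.4629, -0.1298, 0.0284]
ft_force: [-0.5, -0.2, 0.3]
```

```bash
python3 -m jog '[{"claw":0,"x":-0.10,"y":0.14,"z":-0.05,"ax":0,"ay":0,"az":0}]' | grep -E "pos|force"
```

```text
tcp_pos: [0.4621, -0.1287, 0.0279]
ft_force: [0.6, -2.4, 0.5]
```

```bash
python3 -m jog '[{"claw":0,"x":-0.11,"y":0.16,"z":-0.05,"ax":0,"ay":0,"az":0}]' | grep -E "pos|force"
```

```text
tcp_pos: [0.4618, -0.1281, 0.0276]
ft_force: [2.5, -5.6, -0.6]
```

```bash
python3 -m jog '[{"claw":0,"x":-0.11,"y":0.16,"z":-0.05,"ax":0,"ay":0,"az":0}]' | grep -E "pos|force"
```

```text
tcp_pos: [0.4616, -0.1278, 0.0274]
ft_force: [2.2, -6.0, 0.1]
```

```bash
python3 -m jog '[{"claw":0,"x":-0.11,"y":0.16,"z":-0.05,"ax":0,"ay":0,"az":0}]' | grep -E "pos|force"
```

```text
tcp_pos: [0.4615, -0.1275, 0.0272]
ft_force: [1.7, -5.6, 0.6]
```

```bash
python3 -m jog '[{"claw":0,"x":-0.11,"y":0.16,"z":-0.08,"ax":0,"ay":0,"az":0}]' | grep -E "pos|force"
```

```text
tcp_pos: [0.4614, -0.1274, 0.0267]
ft_force: [2.5, -5.3, 1.0]
```

```bash
python3 -m jog '[{"claw":0,"x":-0.12,"y":0.18,"z":-0.03,"ax":0,"ay":0,"az":0}]' | grep -E "pos|force"
```

```text
tcp_pos: [0.4613, -0.1272, 0.0268]
ft_force: [2.1, -6.4, 0.9]
```

```bash
python3 -m jog '[{"claw":0,"x":-0.12,"y":0.18,"z":-0.03,"ax":0,"ay":0,"az":0}]' | grep -E "pos|force"
```

```text
tcp_pos: [0.4612, -0.1271, 0.0269]
ft_force: [3.3, -7.2, 0.8]
```

```bash
python3 -m jog '[{"claw":0,"x":-0.12,"y":0.18,"z":-0.03,"ax":0,"ay":0,"az":0}]' | grep -E "pos|force"
```

```text
tcp_pos: [0.4612, -0.127, 0.027]
ft_force: [2.7, -7.4, 0.1]
```

```bash
python3 -m jog '[{"claw":0,"x":-0.13,"y":0.20,"z":-0.05,"ax":0,"ay":0,"az":0}]' | grep -E "pos|force"
```

```text
tcp_pos: [0.4611, -0.1269, 0.0269]
ft_force: [1.9, -8.3, 0.8]
```

```bash
python3 -m jog '[{"claw":0,"x":-0.13,"y":0.20,"z":-0.05,"ax":0,"ay":0,"az":0}]' | grep -E "pos|force"; python3 -c "
from h import *
pose()"
```

```text
tcp_pos: [0.461, -0.1268, 0.0269]
ft_force: [1.9, -7.2, 1.2]
t 28.65 p mm [ 461.  -126.8   26.9] yaw_y 0.435 tilt [ 0.027 -0.017] F [ 1.87 -7.17  1.18] w mm 0.5 q [-0.06  0.48  0.27  2.17 -0.24  0.49  0.83]
```

```bash
python3 -m jog '[{"claw":0,"x":-0.12,"y":0.18,"z":-0.05,"ax":0.008,"ay":0.01,"az":0}]' | grep -E "pos|force"
```

```text
tcp_pos: [0.461, -0.1268, 0.0268]
ft_force: [2.8, -7.1, 0.0]
```

```bash
python3 -m jog '[{"claw":0,"x":-0.13,"y":0.20,"z":-0.05,"ax":0.005,"ay":0.005,"az":0}]' | grep -E "pos|force"; python3 -c "
from h import *
pose()"
```

```text
tcp_pos: [0.4609, -0.1267, 0.0268]
ft_force: [2.6, -7.3, 0.6]
t 28.9 p mm [ 460.9 -126.7   26.8] yaw_y 0.432 tilt [ 0.017 -0.009] F [ 2.58 -7.31  0.63] w mm 0.4 q [-0.05  0.48  0.27  2.16 -0.24  0.5   0.83]
```

```bash
python3 -m jog '[{"claw":0,"x":-0.15,"y":0.22,"z":-0.05,"ax":0.005,"ay":0.01,"az":0}]' | grep -E "pos|force"
```

```text
tcp_pos: [0.4607, -0.1266, 0.0267]
ft_force: [2.0, -7.9, 0.9]
```

```bash
python3 -m jog '[{"claw":0,"x":-0.15,"y":0.22,"z":-0.05,"ax":0.005,"ay":0.01,"az":0}]' | grep -E "pos|force"
```

```text
tcp_pos: [0.4606, -0.1265, 0.0267]
ft_force: [2.9, -7.9, 0.0]
```

```bash
python3 -m jog '[{"claw":0,"x":-0.15,"y":0.23,"z":-0.08,"ax":0.005,"ay":0.01,"az":0}]' | grep -E "pos|force"
```

```text
tcp_pos: [0.4604, -0.1264, 0.0263]
ft_force: [2.3, -7.8, 1.3]
```

```bash
python3 -m jog '[{"claw":0,"x":-0.15,"y":0.24,"z":0,"ax":0,"ay":0.005,"az":0}]' | grep -E "pos|force"
```

```text
tcp_pos: [0.4603, -0.1263, 0.0268]
ft_force: [2.7, -9.0, 1.0]
```

```bash
python3 -m jog '[{"claw":0,"x":-0.15,"y":0.24,"z":0,"ax":0,"ay":0.005,"az":0}]' | grep -E "pos|force"
```

```text
tcp_pos: [0.4602, -0.1263, 0.0272]
ft_force: [2.3, -9.5, -0.9]
```

```bash
python3 -m jog '[{"claw":0,"x":-0.15,"y":0.24,"z":0,"ax":0,"ay":0.005,"az":0}]' | grep -E "pos|force"; python3 -c "
from h import *
pose()"
```

```text
tcp_pos: [0.4601, -0.1263, 0.0276]
ft_force: [2.9, -9.3, -0.9]
t 29.65 p mm [ 460.1 -126.3   27.6] yaw_y 0.421 tilt [-0.011 -0.009] F [ 2.94 -9.28 -0.89] w mm 0.3 q [-0.07  0.49  0.28  2.14 -0.24  0.55  0.81]
```

```bash
python3 -m jog '[{"claw":0,"x":-0.13,"y":0.21,"z":-0.15,"ax":0,"ay":0,"az":0}]' | grep -E "pos|force"
```

```text
tcp_pos: [0.4602, -0.1265, 0.0266]
ft_force: [2.7, -7.6, -0.2]
```

```bash
python3 -m jog '[{"claw":0,"x":-0.14,"y":0.22,"z":-0.1,"ax":0,"ay":0,"az":0}]' | grep -E "pos|force"
```

```text
tcp_pos: [0.4602, -0.1264, 0.026]
ft_force: [2.2, -7.5, 1.3]
```

```bash
python3 -m jog '[{"claw":0,"x":-0.14,"y":0.22,"z":-0.05,"ax":0,"ay":0,"az":0}]' | grep -E "pos|force"; python3 -c "
from h import *
pose()"
```

```text
tcp_pos: [0.4601, -0.1262, 0.026]
ft_force: [2.9, -7.8, 1.4]
t 30.025 p mm [ 460.1 -126.2   26. ] yaw_y 0.415 tilt [-0.002 -0.017] F [ 2.91 -7.75  1.38] w mm 0.7 q [-0.07  0.49  0.29  2.15 -0.24  0.53  0.8 ]
```

```bash
python3 -m jog '[{"claw":0,"x":-0.15,"y":0.25,"z":-0.05,"ax":0.005,"ay":0,"az":0}]' | grep -E "pos|force"
```

```text
tcp_pos: [0.4599, -0.1258, 0.0259]
ft_force: [1.9, -8.9, 1.2]
```

```bash
python3 -m jog '[{"claw":0,"x":-0.16,"y":0.26,"z":-0.03,"ax":0.005,"ay":0,"az":0}]' | grep -E "pos|force"
```

```text
tcp_pos: [0.4597, -0.1253, 0.0261]
ft_force: [3.0, -7.6, 1.5]
```

Run:
```python
from h import *
pose()
```

```text
t 30.275 p mm [ 459.7 -125.3   26.1] yaw_y 0.412 tilt [ 0.004 -0.012] F [ 3.04 -7.57  1.47] w mm 0.5 q [-0.07  0.49  0.28  2.16 -0.24  0.52  0.8 ]
```

```bash
python3 -m jog '[{"claw":0,"x":-0.08,"y":0.1,"z":0.08,"ax":0,"ay":0,"az":0},{"claw":0,"x":0.03,"y":-0.04,"z":0.03,"ax":0,"ay":0,"az":0},{"claw":0,"x":0.1,"y":-0.13,"z":0,"ax":0,"ay":0,"az":0},{"claw":0,"x":0.5,"y":-0.6,"z":0,"ax":0,"ay":0,"az":0}]'
python3 -m jog '[{"claw":0,"x":-0.35,"y":0.35,"z":-0.05,"ax":0,"ay":0,"az":0}]' | grep -E "pos|force"
```

```text
time: 30.78
tcp_pos: [0.4667, -0.1351, 0.0278]
tcp_rot: [0.894, 1.361, -0.908]
ft_force: [-0.4, -0.4, -0.4]
gripper_width: 0.008
tcp_pos: [0.4636, -0.1319, 0.0272]
ft_force: [-0.1, 0.1, -0.2]
```

```bash
python3 -m jog '[{"claw":0,"x":-0.08,"y":0.12,"z":0,"ax":0,"ay":0,"az":0}]' | grep -E "pos|force"
```

```text
tcp_pos: [0.462, -0.1299, 0.0269]
ft_force: [0.1, -0.7, -0.1]
```

```bash
python3 -m jog '[{"claw":0,"x":-0.08,"y":0.12,"z":0,"ax":0,"ay":0,"az":0}]' | grep -E "pos|force"
```

```text
tcp_pos: [0.4614, -0.1289, 0.027]
ft_force: [2.0, -4.3, 0.3]
```

```bash
python3 -m jog '[{"claw":0,"x":-0.06,"y":0.1,"z":0,"ax":0,"ay":0,"az":0}]' | grep -E "pos|force"; python3 -c "
from h import *
pose()"
```

```text
tcp_pos: [0.4614, -0.1287, 0.0272]
ft_force: [1.8, -5.2, -0.4]
t 31.275 p mm [ 461.4 -128.7   27.2] yaw_y 0.409 tilt [ 0.008 -0.016] F [ 1.83 -5.17 -0.39] w mm 0.5 q [-0.07  0.49  0.28  2.15 -0.24  0.52  0.8 ]
```

```bash
python3 -m jog '[{"claw":0,"x":-0.13,"y":0.20,"z":-0.08,"ax":0.01,"ay":0.005,"az":0}]' | grep -E "pos|force"
```

```text
tcp_pos: [0.4609, -0.1279, 0.0268]
ft_force: [2.7, -7.7, 0.3]
```

```bash
python3 -m jog '[{"claw":0,"x":-0.14,"y":0.22,"z":-0.08,"ax":0.01,"ay":0.008,"az":0.01}]' | grep -E "pos|force"
```

```text
tcp_pos: [0.4608, -0.1274, 0.0264]
ft_force: [2.3, -7.7, 0.3]
```

```bash
python3 -m jog '[{"claw":0,"x":-0.15,"y":0.23,"z":-0.06,"ax":0.01,"ay":0.008,"az":0.01}]' | grep -E "pos|force"; python3 -c "
from h import *
pose()"
```

```text
tcp_pos: [0.4606, -0.1271, 0.0263]
ft_force: [2.8, -7.7, -1.2]
t 31.65 p mm [ 460.6 -127.1   26.3] yaw_y 0.426 tilt [-0.006  0.008] F [ 2.83 -7.71 -1.17] w mm -0.0 q [-0.03  0.5   0.26  2.14 -0.25  0.54  0.84]
```

```bash
python3 -m jog '[{"claw":0,"x":-0.15,"y":0.24,"z":-0.1,"ax":0,"ay":0.005,"az":0}]' | grep -E "pos|force"
```

```text
tcp_pos: [0.4605, -0.1269, 0.0258]
ft_force: [1.9, -7.9, 0.6]
```

```bash
python3 -m jog '[{"claw":0,"x":-0.15,"y":0.25,"z":-0.05,"ax":0,"ay":0.005,"az":0}]' | grep -E "pos|force"
```

```text
tcp_pos: [0.4603, -0.1266, 0.0258]
ft_force: [3.2, -8.8, 0.4]
```

```bash
python3 -m jog '[{"claw":0,"x":-0.15,"y":0.25,"z":-0.05,"ax":0,"ay":0.005,"az":0}]' | grep -E "pos|force"; python3 -c "
from h import *
pose()"
```

```text
tcp_pos: [0.4601, -0.1264, 0.0258]
ft_force: [2.4, -9.7, -0.0]
t 32.025 p mm [ 460.1 -126.4   25.8] yaw_y 0.42 tilt [-0.012 -0.   ] F [ 2.44 -9.75 -0.02] w mm 0.4 q [-0.05  0.5   0.27  2.14 -0.25  0.55  0.82]
```

```bash
python3 -m jog '[{"claw":0,"x":-0.15,"y":0.24,"z":-0.12,"ax":0,"ay":-0.005,"az":0}]' | grep -E "pos|force"
```

```text
tcp_pos: [0.4601, -0.1263, 0.0252]
ft_force: [2.1, -8.9, 0.7]
```

```bash
python3 -m jog '[{"claw":0,"x":-0.15,"y":0.24,"z":-0.08,"ax":0,"ay":-0.005,"az":0}]' | grep -E "pos|force"
```

```text
tcp_pos: [0.4599, -0.1258, 0.0249]
ft_force: [1.5, -8.1, 1.6]
```

```bash
python3 -m jog '[{"claw":0,"x":-0.15,"y":0.24,"z":-0.05,"ax":0,"ay":-0.005,"az":0}]' | grep -E "pos|force"; python3 -c "
from h import *
pose()"
```

```text
tcp_pos: [0.4597, -0.1254, 0.0249]
ft_force: [1.9, -8.8, 1.4]
t 32.4 p mm [ 459.7 -125.4   24.9] yaw_y 0.416 tilt [ 0.013 -0.008] F [ 1.91 -8.79  1.39] w mm 0.2 q [-0.05  0.49  0.27  2.16 -0.25  0.5   0.82]
```

```bash
python3 -m jog '[{"claw":0,"x":-0.13,"y":0.22,"z":0.1,"ax":0,"ay":0.005,"az":0}]' | grep -E "pos|force"
```

```text
tcp_pos: [0.4596, -0.1252, 0.0265]
ft_force: [1.9, -9.3, -0.0]
```

```bash
python3 -m jog '[{"claw":0,"x":-0.12,"y":0.2,"z":0.1,"ax":0,"ay":0.005,"az":0}]' | grep -E "pos|force"
```

```text
tcp_pos: [0.4595, -0.1253, 0.028]
ft_force: [2.5, -9.9, -1.9]
```

```bash
python3 -m jog '[{"claw":0,"x":-0.10,"y":0.15,"z":0.05,"ax":0,"ay":0,"az":0}]' | grep -E "pos|force"; python3 -c "
from h import *
pose()"
```

```text
tcp_pos: [0.4597, -0.1257, 0.029]
ft_force: [2.4, -8.3, -3.3]
t 32.775 p mm [ 459.7 -125.7   29. ] yaw_y 0.411 tilt [ 0.011 -0.015] F [ 2.42 -8.28 -3.3 ] w mm 0.9 q [-0.07  0.48  0.28  2.16 -0.24  0.51  0.8 ]
```

```bash
python3 -m jog '[{"claw":0,"x":-0.06,"y":0.09,"z":0,"ax":0,"ay":0,"az":0}]' | grep -E "pos|force"
```

```text
tcp_pos: [0.46, -0.1262, 0.0293]
ft_force: [2.6, -5.4, -2.6]
```

```bash
python3 -m jog '[{"claw":0,"x":-0.03,"y":0.05,"z":0,"ax":0,"ay":0,"az":0}]' | grep -E "pos|force"
```

```text
tcp_pos: [0.4602, -0.1266, 0.0294]
ft_force: [1.9, -3.8, -3.1]
```

```bash
python3 -m jog '[{"claw":0,"x":-0.01,"y":0.02,"z":0,"ax":0,"ay":0,"az":0}]' | grep -E "pos|force"; python3 -c "
from h import *
pose()"
```

```text
tcp_pos: [0.4602, -0.1267, 0.0294]
ft_force: [0.9, -2.5, -1.8]
t 33.15 p mm [ 460.2 -126.7   29.4] yaw_y 0.409 tilt [ 0.015 -0.019] F [ 0.85 -2.45 -1.82] w mm 0.4 q [-0.07  0.48  0.29  2.16 -0.24  0.51  0.8 ]
```

```bash
python3 -m jog '[{"claw":0,"x":0.05,"y":-0.06,"z":0,"ax":0,"ay":0,"az":0},{"claw":0,"x":0.1,"y":-0.12,"z":0,"ax":0,"ay":0,"az":0},{"claw":0,"x":0.4,"y":-0.5,"z":-0.1,"ax":0.015,"ay":0.01,"az":0}]' | grep -E "pos|force"
```

```text
tcp_pos: [0.4647, -0.1316, 0.0282]
ft_force: [-0.5, 0.7, -0.8]
```

```bash
python3 -m jog '[{"claw":0,"x":-0.3,"y":0.4,"z":0,"ax":0,"ay":0,"az":0}]' | grep -E "pos|force"
```

```text
tcp_pos: [0.4624, -0.1284, 0.0282]
ft_force: [0.1, 0.2, -0.2]
```

```bash
python3 -m jog '[{"claw":0,"x":-0.1,"y":0.12,"z":0,"ax":0,"ay":0,"az":0}]' | grep -E "pos|force"; python3 -c "
from h import *
pose()"
```

```text
tcp_pos: [0.4611, -0.1268, 0.0281]
ft_force: [0.0, -0.6, -1.0]
t 33.775 p mm [ 461.1 -126.8   28.1] yaw_y 0.41 tilt [ 0.002 -0.   ] F [ 0.03 -0.58 -1.02] w mm 0.4 q [-0.05  0.49  0.27  2.15 -0.25  0.53  0.82]
```

```bash
python3 -m jog '[{"claw":0,"x":0.5,"y":-0.6,"z":0,"ax":0,"ay":0,"az":0},{"claw":0,"x":1,"y":-1.3,"z":0,"ax":0,"ay":0,"az":0},{"claw":0,"x":1,"y":-1.3,"z":0,"ax":0,"ay":0,"az":0},{"claw":0,"x":0,"y":-1,"z":4,"ax":0,"ay":0,"az":0},{"claw":0,"x":0,"y":-4,"z":5,"ax":0,"ay":0,"az":0},{"claw":0,"x":0,"y":-5,"z":5,"ax":0,"ay":0,"az":0},{"claw":0,"x":0,"y":-4,"z":0,"ax":0,"ay":0,"az":0},{"claw":0,"x":0,"y":0,"z":0,"ax":0,"ay":0,"az":0}]'
python3 - <<'E'
from h import *
pose()
snap("top","t16");snap("side","s16")
B=cv2.resize(cv2.imread("pics/t16.png")[195:345,290:400],None,fx=4,fy=4,interpolation=2)
A=cv2.resize(cv2.imread("pics/s16.png")[160:310,270:360],None,fx=4,fy=4,interpolation=2)
cv2.imwrite("pics/t16c.png",np.hstack([B,A]))
E
```

```text
time: 34.78
tcp_pos: [0.489, -0.3047, 0.1673]
tcp_rot: [0.9, 1.369, -0.905]
ft_force: [0.1, 0.4, -0.3]
gripper_width: 0.004
t 34.775 p mm [ 489.  -304.7  167.3] yaw_y 0.409 tilt [ 0.003 -0.006] F [ 0.14  0.39 -0.27] w mm 0.4 q [ 0.19  0.42  0.37  1.8  -0.18  0.95  1.05]
```

View pics/t16c.png

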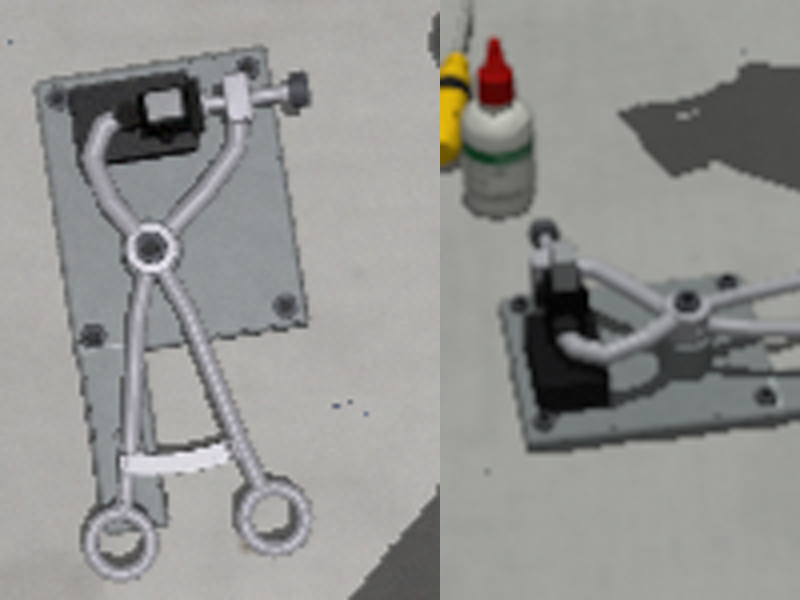

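The ring handle now rests one tooth further on: its centre moved from (279,513) to (272,515) in the crop, about 3 mm. The connector stands square between the tip and the pad, with its nose at crop (165,104).

```bash
python3 -c "
from h import *
print(arm.finish_job())"
```

```text
the job is handed in; nothing more can be done
None
```

The connector is standing nose up in the clamp, locked by the ratchet, and I handed the job in at about 35 s. I could not measure the grip directly; I estimate 12–16 N, against the required 4–21 N.

**What I did:**
1. I gripped the moving ring, pressed it down about 5–6 mm, swung it to the open stop and let it come up.
2. I took the connector by its nose, stood it on the bed and let go. I then slid it about 20 mm until it pressed on the fixed pad with 3 N.
3. I closed the handle with shut fingers against the ring's edge, click by click, then backed the arm away.

**Last checks:**
- **Position:** a top picture taken just before the last click put the nose centre at about x = 58.5 mm, y = −15 mm in the clamp's frame. The final pictures show it in the same place, upright and square.
- **Lock:** after I let go, the ring stayed one tooth (about 3 mm) further on. The last touch test and the final picture agree on this.
- **Other things:** the bottle looks unmoved and I touched none of the other items. I made no separate check of the gauge block, weight or screwdriver.

**What disagreed:**
- **First closing push:** a steady 9 N left a grip that, from the handle travel, I put at only 5–9 N. My fingers dragging on the ring had added to the force I felt.
- **Extra click:** I therefore added one more click. The first try slipped back to the old tooth, and the second held. Push on the ring stayed at or below about 9.5 N along its swing, under the 11 N cracking limit.

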